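Load the date coder with gift tubes

ROBOT

A 6-joint arm with a two-finger parallel gripper is mounted at the origin on the work surface. World frame = base frame: x ahead of the robot, y to its left, z up, the work surface at z = 0. Lengths are in m, angles in rad, forces in N, time in s.
With the tool pointing down it reaches from about 0.25 to 0.725 m from the base axis. Payload 4 kg.
Tool frame: the origin (TCP) lies at the very end of the fingers, on their centre line; the grasp point (between the pads) lies bot.grasp_offset behind it (bot.grasp_offset is the distance from the TCP to the grasp point, in m); z points along the fingers, y is the direction in which the jaws open and shut (so a half turn about z gives the same grasp; the last joint's range is limited). The gripper opens to 85 mm and grips with 20 to 120 N. Pads are 22 mm wide; open, the fingers measure 114 mm over their backs; the gripper's body (76 mm by 85 mm) begins 54 mm behind the grasp point. The pads swing forward as they close: fully open they stand 13 mm farther back than shut.
Start: joints at [-1.166, 0.241, 0.005, 1.335, 0, 1.571], TCP at [0.197, -0.46, 0.231] pointing down, gripper open.
Joint ranges: [-2.72, 2.72], [-1.05, 1.87], [-1.09, 1.28], [-1.99, 2.15], [-1.42, 1.44], [-3.14, 3.14]. Speed limits (rad/s): [2.79, 2.79, 3.14, 3.14, 3.14, 3.14].

INTERFACE

Orientations are given as a unit quaternion [x, y, z, w].
In Python, from workcell import bot gives the robot as it stands. The module is installed in compiled form; this text tells all that it offers.
- The arm moves only by the shell command python3 -m jog 'ROWS' [OPENING]. ROWS is JSON, a list that holds one entry, the list of rows, each a list of 6 numbers: the shift along the tool's x, y, z in m, then the turn, a rotation vector about the tool's x, y, z in degrees. In form: [[[dx, dy, dz, wx, wy, wz], ...]]. A call has 1 to 12 rows; each row shifts and turns the pose as measured when the row begins, along the tool's axes as they then stand; what a row does not reach is not made up. A row lasts 1/8 s, in which the tool goes at most 62.5 mm and 10.7 degrees, less where a joint would pass 70% of its speed; a pose out of reach is approached as far as the arm can. A call is refused whole if a number of a shift passes 0.0625 or a number of a turn 10.7, either way. A call with a gripper value outside its range is refused whole. OPENING is the finger opening in m, from 0 to 0.0854, set as the call begins (- or left out, the last holds). The fingers move at their own pace and stop on an object; the grip force is fixed at half the most. Time passes only in rows, so rows that do not move let the fingers close. It gives the time, the measured TCP pose, the force and the opening at its end, in the units of the state.
- bot.get_obs(): the state, without advancing time (a new reading comes with each control period).
- bot.camera(name): name is "side" or "top"; returns a dict with "pixels" (384x512x3 uint8, red, green, blue), "fx", "fy", "cx", "cy" (pixels), "k1" (the pictures are not rectified: a ray, as slopes to the right and down, at radius r is drawn at 1 + k1 r^2 times it, then the intrinsics apply), "rvec" (rotation vector, rad) and "tvec" (3), from world to camera coordinates, as OpenCV has them. Camera axes: x right, y down, z forward; pixel columns grow to the right and rows downward; lengths in m; the calibration is good to about 2 mm. A picture is of the moment at which its call begins. There is no depth.
- bot.job_done(): hands the job in, once; it reports no verdict.
The state is a dict: "clock": time; "joint_pos": joint angles; "joint_vel": joint speeds; "tau": joint torques, N m; "eef_pos": TCP position; "tool_rot": TCP orientation; "ft_force": force on the tool from outside, world axes, zero at the start; "ft_torque": the same for the moment, N m; "grip_width": finger opening in m.
Only numpy, scipy, OpenCV 4.12 (cv2) and the standard library are available. Lean on these libraries where they do the work, as an engineer would, in place of code of your own. Each camera call takes 0.05 s, during which the arm holds its last target. There are 200 camera calls.

TASK

Get the packed gift tubes ready for date printing: draw the coder's bed all the way out from under the gantry, swing its hold-down bar up and right back, and lay every tube from the packing tray on the lead-in ramp so that it rolls down and finds its own place in the vee, all in one row end to end; never put a tube into the vee by hand, and never grip or press one that lies in it. When all the tubes have settled, swing the hold-down fully shut onto them and slide the bed fully home under the gantry. Leave the tins and the jar where they stand.

Things in the scene. Friction and masses are not known exactly. Their poses are not given: they have to be found in the camera images.
- tube1: Packed gift tube of brown card with tinplate ends: closed cylinder, 40 mm diameter, 80 mm long, about 75 g, lying in the packing tray (floor 2 mm above the table) at the start. Origin at its centre; own x is its long axis. Two to four are there, all alike; absent ones read None. It rolls by itself on steel slopes above 9 degrees; on the level it soon stops.
- tube2: Packed gift tube of brown card with tinplate ends: closed cylinder, 40 mm diameter, 80 mm long, about 75 g, lying in the packing tray (floor 2 mm above the table) at the start. Origin at its centre; own x is its long axis. Two to four are there, all alike; absent ones read None. It rolls by itself on steel slopes above 9 degrees; on the level it soon stops.
- tube3: Packed gift tube of brown card with tinplate ends: closed cylinder, 40 mm diameter, 80 mm long, about 75 g, lying in the packing tray (floor 2 mm above the table) at the start. Origin at its centre; own x is its long axis. Two to four are there, all alike; absent ones read None. It rolls by itself on steel slopes above 9 degrees; on the level it soon stops.
- tube4: Packed gift tube of brown card with tinplate ends: closed cylinder, 40 mm diameter, 80 mm long, about 75 g, lying in the packing tray (floor 2 mm above the table) at the start. Origin at its centre; own x is its long axis. Two to four are there, all alike; absent ones read None. It rolls by itself on steel slopes above 9 degrees; on the level it soon stops.
- tray: Fixed grey packing tray, 320 mm (x) by 250 mm (y), floor 2 mm above the table. Its rim and the thin partitions that divide it into 3 (x) by 2 (y) compartments (at x = +-50 mm and y = 0) are 4 mm thick and rise 17 mm above the table. Each compartment holds a tube, a tin or nothing. Origin at the centre of its underside.
- coder: Coder's fixed base and gantry. Origin on the table below mid vee when the bed is home; own x points away from the robot, the way the bed slides in. The gantry beam spans y, front face at x = -30 mm, from 130 to 175 mm above the table, on legs at y = +-222 mm (26 mm thick). A control box 130 mm high fills y = 235 to 320 mm; the print head at y = 165 mm rises to 200 mm.
- bed (a joint): Position of the bed on its runners, m: 0 drawn fully out towards the robot (own -x of the coder), at its stop; 0.20 fully home under the gantry, at its stop. Needs about 13 to 18 N; stays where left. Starts home or drawn out by at most 40 mm.
- bed_handle (a point): Middle of the bed's pull handle, a level steel rod 14 mm thick along y, 110 mm clear between its two posts, 52 mm above the table, 25 mm free below it, 48 mm free between it and the apron of the ramp behind it. Axes as the coder's. It moves with the bed and always stays in front of the gantry.
- vee (a point): Where the axis of a seated tube runs (along this point's y), at mid row, 56.3 mm above the table; moves with the bed, axes as the coder's. The 90 degree trough is 368 mm long: four tubes at y = -138, -46, 46, 138 mm. Front lip 20 mm nearer the robot and 8.5 mm lower; the rear flank climbs to 35 mm behind and 7 mm above: no room for a finger behind a seated tube. End cheeks 100 mm high.
- ramp (a point): Middle of the upper face of the lead-in ramp before the vee; axes level, as the coder's. The ramp is as wide as the vee, 82 mm long, sloping down at 15 degrees from its front edge (69 mm above the table, with a rim 8 mm high) to the vee's lip (48 mm); this point is 58 mm up and 59 mm in front of point vee. Side cheeks 76 mm high. A tube let go on it, parallel to the vee, rolls down into it.
- bar (a joint): Angle of the hinged hold-down, rad: 0 fully down (0.01 to 0.03 when pressing on tubes), 1.9 fully up and back at its stop. About 4 N at the grip moves it; let go well below upright it drops shut, past upright it stays back. Shut at the start. Its rubber rod (352 mm along y) presses the tubes just behind their tops. From 1.5 up it leaves ramp and vee free; it then stands 195 mm above the table.
- bar_grip (a point): Middle of the hold-down's bow handle, a steel rod 12 mm thick along y, 183 mm between its lugs. Shut: 104 mm above the table and 38 mm in front of point vee, over the row of tubes with 22 mm free below it. It swings up and back on an arc about the hinge axis (along y), which lies 58 mm behind point vee and 92 mm above the table, so 96 mm behind and 12 mm below the shut grip.
- tin1: Round tin 58 mm in diameter, 38 mm high, standing in the tray; not part of the job. Origin at the centre of its underside.
- tin2: The same kind of tin as tin1.
- jar: Jar 68 mm in diameter and 100 mm high on the table; not part of the job. origin at the centre of its underside.
Things that resemble listed ones, but are neither listed nor needed, are in the scene too. What is shaped like the tube4 but orange is not meant. Leave any yellow look-alike of the tube1 alone.

How it is judged:
On the way, in this order (a step that is already met when the one before it is completed fails the run):
1. the bed is drawn out to within 20 mm of its stop and the hold-down is lifted past 1.2 rad (value of joint bed below 0.02 m and value of joint bar above 1.2 rad), for 0.2 s.
2. with the hold-down still up (above 0.8 rad), every tube lies settled in the vee, let go (x of tube1 in the frame of vee between -0.004 and 0.004 m and z of tube1 in the frame of vee between -0.004 and 0.004 m and y of tube1 in the frame of vee between -0.15 and 0.15 m and angle between the x axis of each of tube1, tube2, tube3, tube4 and the y axis of vee, either way round below 0.08 rad and linear speed of each of tube1, tube2, tube3, tube4 below 0.03 m/s and contact force between the fingers and tube1 below 0.5 N and x of tube2 in the frame of vee between -0.004 and 0.004 m and z of tube2 in the frame of vee between -0.004 and 0.004 m and y of tube2 in the frame of vee between -0.15 and 0.15 m and contact force between the fingers and tube2 below 0.5 N and x of tube3 in the frame of vee between -0.004 and 0.004 m and z of tube3 in the frame of vee between -0.004 and 0.004 m and y of tube3 in the frame of vee between -0.15 and 0.15 m and contact force between the fingers and tube3 below 0.5 N and x of tube4 in the frame of vee between -0.004 and 0.004 m and z of tube4 in the frame of vee between -0.004 and 0.004 m and y of tube4 in the frame of vee between -0.15 and 0.15 m and contact force between the fingers and tube4 below 0.5 N and value of joint bar above 0.8 rad), for 0.4 s.
3. the hold-down is shut (below 0.06 rad) on the seated tubes (x of tube1 in the frame of vee between -0.004 and 0.004 m and z of tube1 in the frame of vee between -0.004 and 0.004 m and y of tube1 in the frame of vee between -0.15 and 0.15 m and angle between the x axis of each of tube1, tube2, tube3, tube4 and the y axis of vee, either way round below 0.08 rad and linear speed of each of tube1, tube2, tube3, tube4 below 0.03 m/s and contact force between the fingers and tube1 below 0.5 N and x of tube2 in the frame of vee between -0.004 and 0.004 m and z of tube2 in the frame of vee between -0.004 and 0.004 m and y of tube2 in the frame of vee between -0.15 and 0.15 m and contact force between the fingers and tube2 below 0.5 N and x of tube3 in the frame of vee between -0.004 and 0.004 m and z of tube3 in the frame of vee between -0.004 and 0.004 m and y of tube3 in the frame of vee between -0.15 and 0.15 m and contact force between the fingers and tube3 below 0.5 N and x of tube4 in the frame of vee between -0.004 and 0.004 m and z of tube4 in the frame of vee between -0.004 and 0.004 m and y of tube4 in the frame of vee between -0.15 and 0.15 m and contact force between the fingers and tube4 below 0.5 N and value of joint bar below 0.06 rad), for 0.2 s.
4. the bed is home, within 8 mm, with the hold-down shut (value of joint bed above 0.192 m and value of joint bar below 0.06 rad), for 0.2 s.
At the end, for the whole second after the job is handed in: Every tube lies at rest in the vee (axis within 4 mm of the seated place in x and z and within 150 mm of mid row, parallel within 0.08 rad), not touched by the fingers; the hold-down is shut (below 0.06 rad) and the bed is home (within 8 mm) (all of step 4 and x of tube1 in the frame of vee between -0.004 and 0.004 m and z of tube1 in the frame of vee between -0.004 and 0.004 m and y of tube1 in the frame of vee between -0.15 and 0.15 m and angle between the x axis of each of tube1, tube2, tube3, tube4 and the y axis of vee, either way round below 0.08 rad and linear speed of each of tube1, tube2, tube3, tube4 below 0.03 m/s and contact force between the fingers and tube1 below 0.5 N and x of tube2 in the frame of vee between -0.004 and 0.004 m and z of tube2 in the frame of vee between -0.004 and 0.004 m and y of tube2 in the frame of vee between -0.15 and 0.15 m and contact force between the fingers and tube2 below 0.5 N and x of tube3 in the frame of vee between -0.004 and 0.004 m and z of tube3 in the frame of vee between -0.004 and 0.004 m and y of tube3 in the frame of vee between -0.15 and 0.15 m and contact force between the fingers and tube3 below 0.5 N and x of tube4 in the frame of vee between -0.004 and 0.004 m and z of tube4 in the frame of vee between -0.004 and 0.004 m and y of tube4 in the frame of vee between -0.15 and 0.15 m and contact force between the fingers and tube4 below 0.5 N).
It fails at once if a tube is gripped, or pressed by the fingers with more than 8 N, while it lies in the vee or is being lowered into it (within 15 mm of its seat) (x of tube1 in the frame of vee between -0.008 and 0.008 m and z of tube1 in the frame of vee between -0.006 and 0.015 m and y of tube1 in the frame of vee between -0.18 and 0.18 m and contact force between the fingers and tube1 above 8 N).
It fails at once if a tube is gripped, or pressed by the fingers with more than 8 N, while it lies in the vee or is being lowered into it (within 15 mm of its seat) (x of tube2 in the frame of vee between -0.008 and 0.008 m and z of tube2 in the frame of vee between -0.006 and 0.015 m and y of tube2 in the frame of vee between -0.18 and 0.18 m and contact force between the fingers and tube2 above 8 N).
It fails at once if a tube is gripped, or pressed by the fingers with more than 8 N, while it lies in the vee or is being lowered into it (within 15 mm of its seat) (x of tube3 in the frame of vee between -0.008 and 0.008 m and z of tube3 in the frame of vee between -0.006 and 0.015 m and y of tube3 in the frame of vee between -0.18 and 0.18 m and contact force between the fingers and tube3 above 8 N).
It fails at once if a tube is gripped, or pressed by the fingers with more than 8 N, while it lies in the vee or is being lowered into it (within 15 mm of its seat) (x of tube4 in the frame of vee between -0.008 and 0.008 m and z of tube4 in the frame of vee between -0.006 and 0.015 m and y of tube4 in the frame of vee between -0.18 and 0.18 m and contact force between the fingers and tube4 above 8 N).
It fails at once if a tin or the jar is moved by more than 40 mm (distance of any of tin1, tin2, jar from where it was at the start of the episode above 0.04 m).
Of tube1, tube2, tube3, tube4 only 2 to 4 are there at a start; the rules pass over those that are not, and their reading is None.
At some moment in a run one of tube1, tube2, tube3, tube4 may be knocked a few centimetres aside while the robot is not near it.
Once in a run the grip may slacken for a moment while it holds something.
It also fails if it takes over 208 s, if anything falls off the work surface, if the arm or the gripper's body presses on something with over 40 N, if the wrist force passes 120 N, or if a joint passes its speed limit or range.

## Working session

There is one attempt and no reset: what is moved stays moved. The work goes in short steps, Python scripts to look and compute and a shell command to move; the robot and the scene stay as the last step left them, time stands still between calls to the robot, and variables do not carry over. Pictures are saved under pics/ and viewed, on a budget of 14 in all, crops included, one or two more only if the job needs it, and the job is handed in when it is done.

```bash
mkdir -p pics; cat > h.py <<'E'
from workcell import bot
import numpy as np, cv2
from scipy.spatial.transform import Rotation as R
def snap(name,fn=None):
    c=bot.camera(name)
    if fn: cv2.imwrite('pics/'+fn,cv2.cvtColor(c['pixels'],cv2.COLOR_RGB2BGR))
    return c
def cam(c):
    K=np.array([[c['fx'],0,c['cx']],[0,c['fy'],c['cy']],[0,0,1.]]);D=np.array([c['k1'],0,0,0,0.])
    return K,D,np.array(c['rvec'],float),np.array(c['tvec'],float)
def w2p(c,P):
    K,D,r,t=cam(c);return cv2.projectPoints(np.array(P,float).reshape(-1,1,3),r,t,K,D)[0].reshape(-1,2)
def p2w(c,uv,z):
    K,D,r,t=cam(c);Rm=cv2.Rodrigues(r)[0]
    n=cv2.undistortPoints(np.array(uv,float).reshape(-1,1,2),K,D).reshape(-1,2)
    d=np.c_[n,np.ones(len(n))]@Rm; o=-Rm.T@t.ravel()
    z=np.broadcast_to(z,len(n)); return o+d*((z-o[2])/d[:,2])[:,None]
E
python3 - <<'E'
from h import *
o=bot.get_obs();print({k:np.round(v,3).tolist() for k,v in o.items()},bot.grasp_offset)
for n in('top','side'):
    c=snap(n,n+'0.png');print({k:np.round(v,3) for k,v in c.items() if k!='pixels'})
E
```

```text
{'clock': 0.0, 'joint_pos': [-1.166, 0.241, 0.004, 1.335, 0.0, 1.571], 'joint_vel': [0.0, -0.0, 0.002, -0.002, 0.001, -0.001], 'tau': [-0.001, -37.232, 25.241, 0.017, -0.0, -0.0], 'eef_pos': [0.197, -0.459, 0.23], 'tool_rot': [0.98, 0.201, -0.0, -0.001], 'ft_force': [-0.025, 0.233, -0.115], 'ft_torque': [-0.032, 0.042, 0.019], 'grip_width': 0.086} 0.0187
{'fx': np.float64(376.063), 'fy': np.float64(376.063), 'cx': np.float64(259.175), 'cy': np.float64(188.097), 'k1': np.float64(-0.107), 'rvec': array([ 2.134, -2.149,  0.173]), 'tvec': array([-0.013,  0.541,  1.006])}
{'fx': np.float64(368.784), 'fy': np.float64(368.784), 'cx': np.float64(252.874), 'cy': np.float64(192.627), 'k1': np.float64(-0.034), 'rvec': array([ 0.551, -2.758,  1.093]), 'tvec': array([0.49 , 0.247, 1.01 ])}
```

View pics/top0.png

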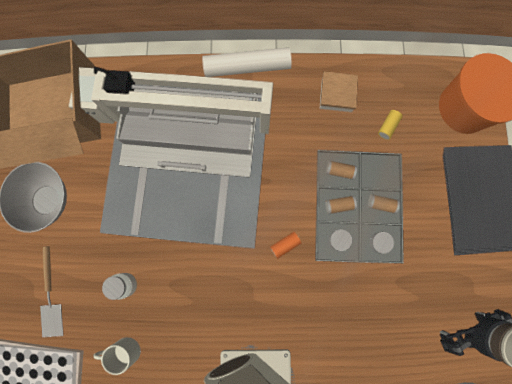

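View pics/side0.png

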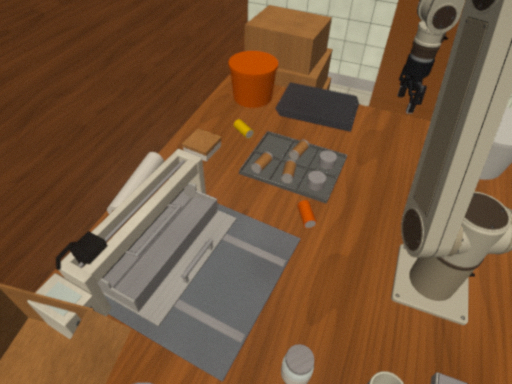

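The top picture shows three brown tubes at about (342,170), (341,204) and (384,204), and tins at (341,240) and (383,242). The coder's bed handle is at (182,166), the bar grip near (182,117), and the orange look-alike at (286,244). I'll enlarge it for measuring.

```bash
python3 - <<'E'
import cv2,numpy as np
t=cv2.imread('pics/top0.png')
a=cv2.resize(t[65:255,95:285],(570,570),interpolation=cv2.INTER_CUBIC)
b=cv2.resize(t[145:270,310:410],(230,288),interpolation=cv2.INTER_CUBIC)
im=np.zeros((570,800,3),np.uint8);im[:,:570]=a;im[:288,570:]=b
cv2.imwrite('pics/crop0.png',im)
E
```

```text
(no output)
```

View pics/crop0.png

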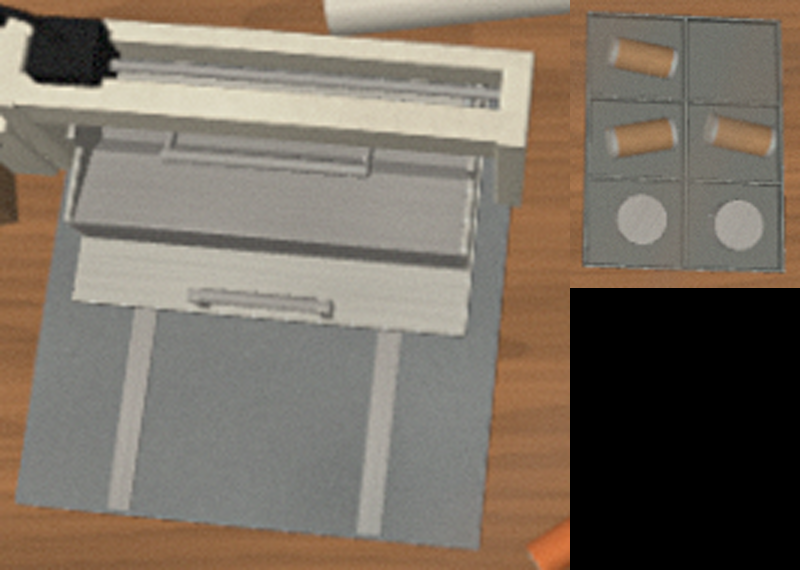

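The crop shows the handle ends at about (159,164) and (204,168), the grip from (150,117) to (218,122), and the ramp rim from (120,142) to (251,152).

```bash
python3 - <<'E'
from h import *
c=snap('top')
f=lambda uv,z:p2w(c,[uv],z)[0]
def pr(n,a,b,z):
    A,B=f(a,z),f(b,z);d=A-B;print(n,A.round(4),B.round(4),'mid',((A+B)/2).round(4),'len',np.hypot(*d[:2]).round(4),'yaw',np.degrees(np.arctan2(-d[0],d[1])).round(2))
pr('handle',(159,163),(204.3,167.2),.055)
pr('grip',(150,116.7),(217.7,122.3),.106)
pr('rim',(120,142.3),(251,152.3),.077)
pr('plate',(100.7,232.3),(255,247.7),.003)
pr('beamtopfront',(102.5,101),(268.5,113.5),.175)
img=c['pixels'].astype(int);hsv=cv2.cvtColor(c['pixels'],cv2.COLOR_RGB2HSV)
# tubes: card
for y0,y1,x0,x1 in((153,187,320,360),(190,220,320,360),(190,220,361,402)):
    s=img[y0:y1,x0:x1];m=((s[...,0]-s[...,2])>35).astype(np.uint8)
    ys,xs=np.nonzero(m);r=cv2.minAreaRect(np.c_[xs+x0,ys+y0].astype(np.float32))
    bx=cv2.boxPoints(r);cen=np.array(r[0])
    e=[(bx[i]+bx[(i+1)%4])/2 for i in range(4)]
    L=[np.linalg.norm(e[0]-e[2]),np.linalg.norm(e[1]-e[3])]
    p,q=(e[0],e[2]) if L[0]>L[1] else (e[1],e[3])
    A,B=f(p,.03),f(q,.03);d=A-B
    print('tube px',cen.round(1),'w',((A+B)/2).round(4),'len',np.hypot(*d[:2]).round(3),'axis deg',np.degrees(np.arctan2(d[1],d[0])).round(1),len(xs))
for u in((341.5,240),(383,242)):print('tin',f(u,.038).round(3))
print('orange',f((286,244),.02).round(3))
E
```

```text
handle [0.6124 0.2632 0.055 ] [0.5991 0.1352 0.055 ] mid [0.6058 0.1992 0.055 ] len 0.1287 yaw -5.89
grip [0.7307 0.2799 0.106 ] [0.712  0.0938 0.106 ] mid [0.7213 0.1869 0.106 ] len 0.187 yaw -5.74
rim [0.6678 0.3706 0.077 ] [0.6351 0.0046 0.077 ] mid [0.6515 0.1876 0.077 ] len 0.3675 yaw -5.1
plate [0.4208 0.4428 0.003 ] [ 0.3767 -0.0044  0.003 ] mid [0.3988 0.2192 0.003 ] len 0.4493 yaw -5.64
beamtopfront [0.7512 0.3873 0.175 ] [ 0.7105 -0.0415  0.175 ] mid [0.7309 0.1729 0.175 ] len 0.4308 yaw -5.43
tube px [341.8 169.8] w [ 0.5947 -0.2544  0.03  ] len 0.07 axis deg 78.3 320
tube px [342.  204.3] w [ 0.4954 -0.2506  0.03  ] len 0.069 axis deg -81.2 319
tube px [384.9 203.9] w [ 0.4952 -0.3743  0.03  ] len 0.07 axis deg 77.0 305
tin [ 0.395 -0.244  0.038]
tin [ 0.388 -0.36   0.038]
orange [ 0.386 -0.091  0.02 ]
```

```bash
cat >> h.py <<'E'
def plan(xyz,yaw,n=None,vmax=.058):
    """yaw: world angle (deg) of tool y; tool down. prints tool-frame rows"""
    o=bot.get_obs();p=np.array(o['eef_pos']);q=R.from_quat(o['tool_rot'])
    a=np.radians(yaw);ty=np.array([np.cos(a),np.sin(a),0]);tz=np.array([0,0,-1.]);tx=np.cross(ty,tz)
    T=R.from_matrix(np.c_[tx,ty,tz]);w=(q.inv()*T).as_rotvec(degrees=True);d=np.array(xyz)-p
    if n is None:n=int(max(np.ceil(np.linalg.norm(d)/vmax),np.ceil(np.linalg.norm(w)/10),1))
    print('n',n,'dist',np.linalg.norm(d).round(3),'w',w.round(1))
    for i in range(n):
        Q=q*R.from_rotvec(w*i/n,degrees=True);print(np.r_[Q.inv().apply(d/n).round(4),(w/n).round(2)].tolist())
        if np.linalg.norm(w)<1: break
def st():
    o=bot.get_obs();q=R.from_quat(o['tool_rot']).as_matrix()
    print(round(o['clock'],2),'p',np.round(o['eef_pos'],4),'yaw',np.degrees(np.arctan2(q[1,1],q[0,1])).round(2),'tz',q[:,2].round(3),'F',np.round(o['ft_force'],1),'w',round(o['grip_width'],4))
E
python3 -c "
from h import *
plan([.606,.199,.15],-5.6)"
```

```text
n 14 dist 0.779 w [ -0.1  -0.  -61.2]
[0.0454, -0.0317, 0.0058, -0.01, -0.0, -4.37]
[0.0477, -0.0281, 0.0058, -0.01, -0.0, -4.37]
[0.0497, -0.0244, 0.0058, -0.01, -0.0, -4.37]
[0.0514, -0.0206, 0.0058, -0.01, -0.0, -4.37]
[0.0528, -0.0166, 0.0058, -0.01, -0.0, -4.37]
[0.0539, -0.0125, 0.0058, -0.01, -0.0, -4.37]
[0.0547, -0.0084, 0.0058, -0.01, -0.0, -4.37]
[0.0552, -0.0042, 0.0058, -0.01, -0.0, -4.37]
[0.0554, 0.0, 0.0058, -0.01, -0.0, -4.37]
[0.0552, 0.0043, 0.0058, -0.01, -0.0, -4.37]
[0.0547, 0.0085, 0.0058, -0.01, -0.0, -4.37]
[0.0539, 0.0126, 0.0058, -0.01, -0.0, -4.37]
[0.0528, 0.0167, 0.0058, -0.01, -0.0, -4.37]
[0.0514, 0.0207, 0.0058, -0.01, -0.0, -4.37]
```

```bash
python3 -m jog '[[[0.045,-0.032,0.003,0,0,-4.4],[0.048,-0.028,0.003,0,0,-4.4],[0.05,-0.024,0.003,0,0,-4.4],[0.051,-0.021,0.003,0,0,-4.4],[0.053,-0.017,0.003,0,0,-4.4],[0.054,-0.012,0.003,0,0,-4.4],[0.055,-0.008,0.003,0,0,-4.4],[0.055,-0.004,0.003,0,0,-4.4],[0.055,0,0.003,0,0,-4.4],[0.055,0.004,0.003,0,0,-4.4],[0.055,0.008,0.003,0,0,-4.4],[0.054,0.013,0.003,0,0,-4.4]]]' 0.04
python3 -c "
from h import *
plan([.606,.199,.15],-5.6)"
```

```text
clock: 1.65
eef_pos: [0.5484, 0.1238, 0.1916]
tool_rot: [0.781, 0.624, -0.0, -0.0]
ft_force: [-0.2, -1.3, 0.0]
grip_width: 0.04
n 2 dist 0.104 w [-0.   0.  -7.2]
[0.0431, 0.0198, 0.0208, -0.01, 0.0, -3.59]
[0.0417, 0.0224, 0.0208, -0.01, 0.0, -3.59]
```

Good tracking. I'll finish the approach, then check for descent.

```bash
python3 -m jog '[[[0.043,0.02,0.021,0,0,-3.6],[0.042,0.022,0.021,0,0,-3.6],[0,0,0,0,0,0]]]' 0.04
python3 -c "
from h import *
plan([.606,.199,.033],-5.6)
snap('side','side1.png')
im=cv2.imread('pics/side1.png');cv2.imwrite('pics/side1c.png',cv2.resize(im[140:380,40:320],None,fx=2.5,fy=2.5))"
```

```text
clock: 2.02
eef_pos: [0.6075, 0.2059, 0.1451]
tool_rot: [0.737, 0.676, -0.001, -0.001]
ft_force: [-0.8, -1.3, 0.6]
grip_width: 0.0399
n 2 dist 0.112 w [-0.2  0.1  0.6]
[-0.0034, -0.0003, 0.0561, -0.08, 0.03, 0.3]
```

View pics/side1c.png

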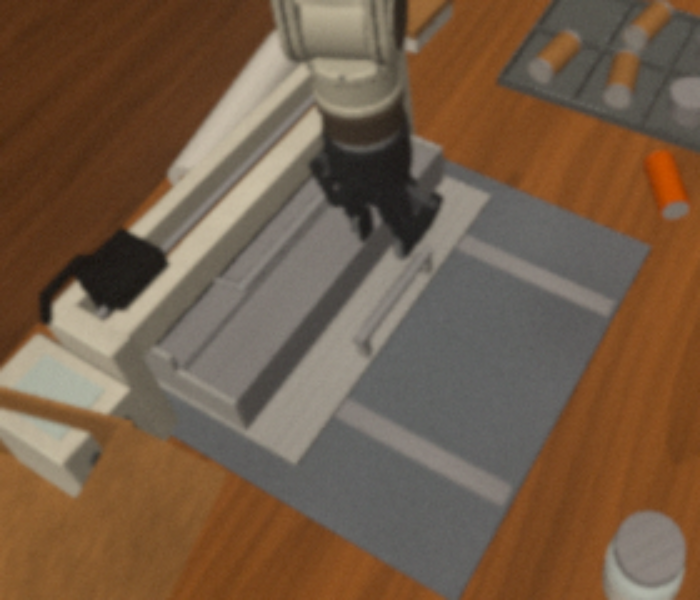

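The gripper is above the handle, which runs from about (365,345) to (428,258) in the crop. I'll descend and grip.

```bash
python3 -m jog '[[[-0.004,0,0.056,0,0,0],[0,0,0.04,0,0,0],[0,0,0.013,0,0,0],[0,0,0,0,0,0]]]' 0.04; python3 -m jog '[[[0,0,0,0,0,0],[0,0,0,0,0,0],[0,0,0,0,0,0],[0,0,0,0,0,0]]]' 0.0
python3 -c "
from h import *
st()"
```

```text
clock: 2.58
eef_pos: [0.608, 0.1971, 0.0409]
tool_rot: [0.74, 0.673, 0.002, 0.002]
ft_force: [0.7, -0.6, 0.3]
grip_width: 0.04
clock: 3.08
eef_pos: [0.6085, 0.1971, 0.044]
tool_rot: [0.74, 0.673, 0.003, 0.002]
ft_force: [-0.0, -0.2, -4.5]
grip_width: 0.0114
3.08 p [0.6085 0.1971 0.044 ] yaw -5.44 tz [ 0.007  0.001 -1.   ] F [-0.  -0.2 -4.5] w 0.0114
```

```bash
python3 -m jog '[[[0,0,0,0,0,0],[0,0,0,0,0,0],[0,0,0.008,0,0,0],[0,0,0.004,0,0,0],[0,0,0,0,0,0]]]' 0.035;python3 -c "
from h import *
st()"; python3 -m jog '[[[0,0,0,0,0,0],[0,0,0,0,0,0],[0,0,0,0,0,0],[0,0,0,0,0,0]]]' 0.0
python3 -c "
from h import *
st()"
```

```text
clock: 3.7
eef_pos: [0.6116, 0.1979, 0.0344]
tool_rot: [0.74, 0.673, 0.006, 0.004]
ft_force: [-0.2, 0.6, -0.1]
grip_width: 0.0346
3.7 p [0.6116 0.1979 0.0344] yaw -5.44 tz [ 0.014  0.003 -1.   ] F [-0.2  0.6 -0.1] w 0.0346
clock: 4.2
eef_pos: [0.6095, 0.1981, 0.0343]
tool_rot: [0.74, 0.673, 0.005, 0.002]
ft_force: [-1.7, 0.6, 0.2]
grip_width: 0.0122
4.2 p [0.6095 0.1981 0.0343] yaw -5.42 tz [ 0.01   0.003 -1.   ] F [-1.7  0.6  0.2] w 0.0122
```

```bash
python3 -m jog '[[[0,-0.02,0,0,0,0],[0,-0.025,0,0,0,0],[0,-0.025,0,0,0,0],[0,-0.025,0,0,0,0],[0,-0.025,0,0,0,0],[0,-0.025,0,0,0,0],[0,-0.025,0,0,0,0]]]' 0.0; python3 -c "
from h import *
st()"
```

```text
clock: 5.08
eef_pos: [0.4849, 0.2108, 0.034]
tool_rot: [0.745, 0.665, 0.036, 0.036]
ft_force: [13.2, -5.2, -2.8]
grip_width: 0.0116
5.08 p [0.4849 0.2108 0.034 ] yaw -6.44 tz [ 0.102 -0.006 -0.995] F [13.2 -5.2 -2.8] w 0.0116
```

```bash
python3 -c "
from h import *
plan([.4095,.2175,.033],-5.6,4)"
```

```text
n 4 dist 0.076 w [ 5.8 -0.3 -0.8]
[-0.0004, -0.0188, -0.0017, 1.46, -0.06, -0.21]
[-0.0004, -0.0189, -0.0012, 1.46, -0.06, -0.21]
[-0.0003, -0.0189, -0.0007, 1.46, -0.06, -0.21]
[-0.0002, -0.0189, -0.0002, 1.46, -0.06, -0.21]
```

```bash
python3 -m jog '[[[0,-0.021,-0.002,2,0,0],[0,-0.021,-0.001,2,0,0],[0,-0.021,-0.001,2,0,0],[0,-0.021,0,2,0,0]]]' 0.0; python3 -c "
from h import *
st()"; python3 -m jog '[[[0,-0.015,0,1.5,0,0],[0,-0.015,0,1,0,0]]]' 0.0; python3 -c "
from h import *
st()"
```

```text
clock: 5.58
eef_pos: [0.4215, 0.217, 0.0339]
tool_rot: [0.748, 0.664, 0.001, 0.002]
ft_force: [13.2, -5.4, -9.6]
grip_width: 0.0116
5.58 p [0.4215 0.217  0.0339] yaw -6.84 tz [ 0.004 -0.001 -1.   ] F [13.2 -5.4 -9.6] w 0.0116
clock: 5.82
eef_pos: [0.4129, 0.2179, 0.0347]
tool_rot: [0.75, 0.662, -0.001, 0.004]
ft_force: [47.6, -10.8, -43.2]
grip_width: 0.0118
5.83 p [0.4129 0.2179 0.0347] yaw -7.17 tz [ 0.004 -0.007 -1.   ] F [ 47.6 -10.8 -43.2] w 0.0118
```

```bash
python3 -m jog '[[[0,0.002,0,0,0,0],[0,0,0,0,0,0],[0,0,0,0,0,0],[0,0,-0.04,0,0,1.5],[0,0,-0.06,0,0,0],[0,-0.06,-0.05,0,0,0],[0,-0.06,0,0,0,0],[0,0,0,0,0,0]]]' 0.035; python3 -c "
from h import *
st()
snap('top','top2.png')
im=cv2.imread('pics/top2.png');cv2.imwrite('pics/top2c.png',cv2.resize(im[70:270,90:290],None,fx=3,fy=3,interpolation=2))"
```

```text
clock: 6.82
eef_pos: [0.3057, 0.236, 0.1782]
tool_rot: [0.759, 0.651, 0.001, 0.003]
ft_force: [0.1, 0.8, -0.1]
grip_width: 0.0349
6.83 p [0.3057 0.236  0.1782] yaw -8.72 tz [ 0.005 -0.004 -1.   ] F [ 0.1  0.8 -0.1] w 0.0349
```

View pics/top2c.png

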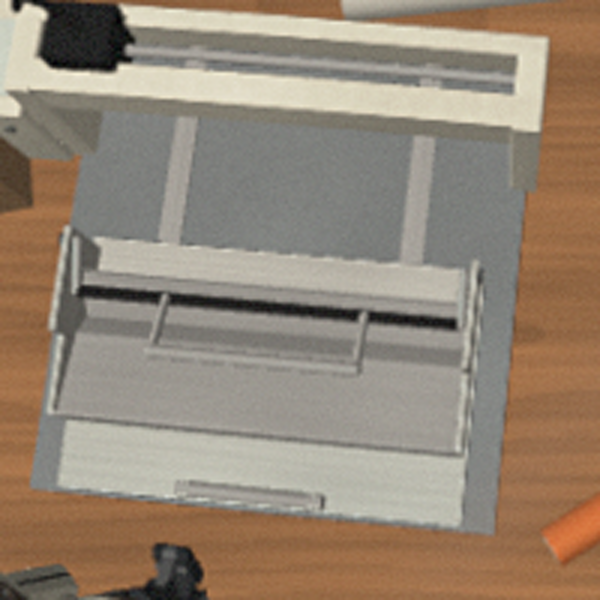

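The bed is drawn out. The crop shows the grip from (150,349) to (358,369), the handle from (178,487) to (322,503), and the rim corners at (50,412) and (460,452).

```bash
python3 - <<'E'
from h import *
c=snap('top')
def pr(n,a,b,z):
    A,B=[p2w(c,[np.array(u)/3+[90,70]],z)[0] for u in(a,b)];d=A-B;print(n,'mid',((A+B)/2).round(4),'len',np.hypot(*d[:2]).round(4),'yaw',np.degrees(np.arctan2(-d[0],d[1])).round(2))
pr('grip',(150,349),(358,369),.106)
pr('handle',(178,487),(322,503),.056)
pr('rim',(50,412),(460,452),.077)
pr('apronfoot',(57,487),(462,527),.02)
plan([.525,.2065,.18],-5.7)
E
```

```text
grip mid [0.5285 0.2059 0.106 ] len 0.1857 yaw -5.86
handle mid [0.4116 0.2172 0.056 ] len 0.1329 yaw -6.29
rim mid [0.4669 0.2119 0.077 ] len 0.3742 yaw -5.72
apronfoot mid [0.4013 0.2186 0.02  ] len 0.3867 yaw -5.59
n 4 dist 0.218 w [ 0.5  0.1 -3.2]
[0.0008, 0.0544, 0.0001, 0.12, 0.02, -0.79]
[0.0001, 0.0545, -0.0, 0.12, 0.02, -0.79]
[-0.0007, 0.0544, -0.0001, 0.12, 0.02, -0.79]
[-0.0015, 0.0544, -0.0002, 0.12, 0.02, -0.79]
```

```bash
python3 -m jog '[[[0.001,0.056,0,0.1,0,-0.8],[0,0.056,0,0.1,0,-0.8],[-0.001,0.055,0,0.1,0,-0.8],[-0.001,0.055,0,0.1,0,-0.8],[0,0,0,0,0,0],[0,0,0.03,0,0,0],[0,0,0,0,0,0]]]' 0.035; python3 -c "
from h import *
plan([.528,.206,.087],-5.7)"
```

```text
clock: 7.8
eef_pos: [0.5396, 0.2031, 0.144]
tool_rot: [0.742, 0.671, -0.002, -0.001]
ft_force: [0.1, 0.4, 0.2]
grip_width: 0.0347
n 2 dist 0.058 w [-0.2  0.1 -0.1]
[0.0009, -0.0058, 0.0285, -0.1, 0.05, -0.03]
```

```bash
python3 -m jog '[[[0,-0.012,0.02,0,0,0],[0,0,0.02,0,0,0],[0,0,0.014,0,0,0],[0,0,0.005,0,0,0],[0,0,0,0,0,0]]]' 0.035; python3 -c "
from h import *
st()";  python3 -m jog '[[[0,0,0,0,0,0],[0,0,0,0,0,0],[0,0,0,0,0,0],[0,0,0,0,0,0]]]' 0.0
python3 -c "
from h import *
st()"
```

```text
clock: 8.43
eef_pos: [0.5283, 0.2055, 0.0887]
tool_rot: [0.742, 0.671, 0.001, 0.0]
ft_force: [0.2, -0.6, -0.1]
grip_width: 0.0351
8.43 p [0.5283 0.2055 0.0887] yaw -5.73 tz [ 0.002  0.001 -1.   ] F [ 0.2 -0.6 -0.1] w 0.0351
clock: 8.93
eef_pos: [0.5297, 0.2057, 0.0899]
tool_rot: [0.742, 0.671, 0.002, 0.001]
ft_force: [0.9, -0.6, -1.9]
grip_width: 0.0101
8.93 p [0.5297 0.2057 0.0899] yaw -5.75 tz [ 0.005  0.002 -1.   ] F [ 0.9 -0.6 -1.9] w 0.0101
```

```bash
python3 -m jog '[[[0,0.003,-0.012,0,0,0],[0,0.004,-0.012,0,0,0],[0,0.006,-0.011,0,0,0],[0,0.007,-0.011,0,0,0],[0,0.009,-0.009,0,0,0],[0,0.009,-0.009,0,0,0],[0,0,0,0,0,0]]]' 0.0; python3 -c "
from h import *
st()"
```

```text
clock: 9.8
eef_pos: [0.5626, 0.2024, 0.1556]
tool_rot: [0.741, 0.672, -0.003, -0.005]
ft_force: [1.6, 0.2, -3.9]
grip_width: 0.0097
9.8 p [0.5626 0.2024 0.1556] yaw -5.63 tz [-0.012  0.003 -1.   ] F [ 1.6  0.2 -3.9] w 0.0097
```

```bash
python3 -m jog '[[[0,0.012,-0.006,0,0,0],[0,0.013,-0.004,0,0,0],[0,0.012,-0.003,0,0,0],[0,0.012,-0.002,0,0,0],[0,0.013,0,0,0,0],[0,0.013,0.001,0,0,0],[0,0.013,0.003,0,0,0],[0,0.012,0.004,0,0,0],[0,0,0,0,0,0]]]' 0.0; python3 -c "
from h import *
st()"
```

```text
clock: 10.92
eef_pos: [0.6483, 0.1938, 0.1818]
tool_rot: [0.74, 0.673, -0.007, -0.013]
ft_force: [-0.0, 1.6, -8.5]
grip_width: 0.0093
10.93 p [0.6483 0.1938 0.1818] yaw -5.41 tz [-0.027  0.01  -1.   ] F [-0.   1.6 -8.5] w 0.0093
```

```bash
python3 -m jog '[[[0,0.012,0.006,0,0,0],[0,0.012,0.006,0,0,0],[0,0.006,0.003,0,0,0],[0,0,0,0,0,0]]]' 0.0; python3 -c "
from h import *
st()";  python3 -m jog '[[[0,0,0,0,0,0],[0,0,0,0,0,0],[0,0,-0.05,0,0,0],[0,-0.06,-0.04,0,0,0],[0,-0.06,0,0,0,0],[-0.06,-0.06,0,0,0,0],[-0.06,-0.06,0,0,0,0],[-0.06,0,0,0,0,0],[-0.06,0,0,0,0,0]]]' 0.06; python3 -c "
from h import *
st()
snap('side','side3.png')
im=cv2.imread('pics/side3.png');cv2.imwrite('pics/side3c.png',cv2.resize(im[110:380,40:350],None,fx=2.2,fy=2.2,interpolation=2))"
```

```text
clock: 11.42
eef_pos: [0.6755, 0.191, 0.1743]
tool_rot: [0.739, 0.673, -0.006, -0.013]
ft_force: [-0.8, 1.3, -4.5]
grip_width: 0.009
11.43 p [0.6755 0.191  0.1743] yaw -5.38 tz [-0.027  0.011 -1.   ] F [-0.8  1.3 -4.5] w 0.009
clock: 12.55
eef_pos: [0.4581, -0.0021, 0.2623]
tool_rot: [0.737, 0.676, -0.002, -0.006]
ft_force: [1.4, -0.9, 0.8]
grip_width: 0.0599
12.55 p [ 0.4581 -0.0021  0.2623] yaw -4.95 tz [-0.011  0.007 -1.   ] F [ 1.4 -0.9  0.8] w 0.0599
```

View pics/side3c.png

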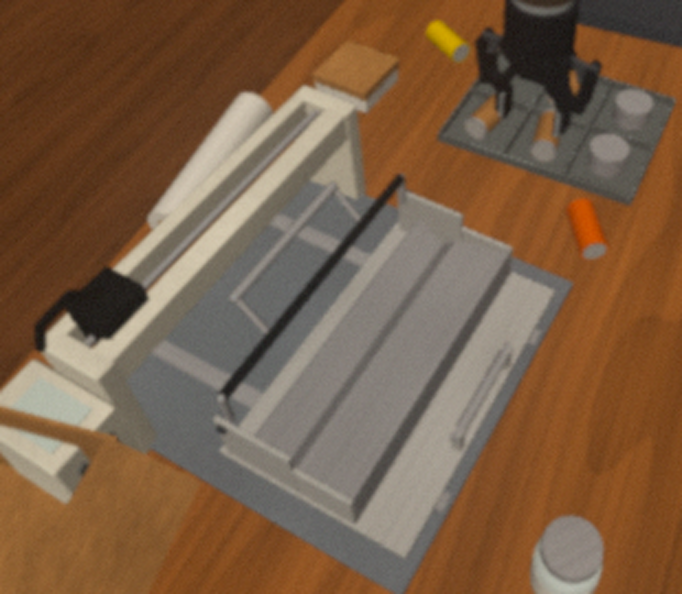

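The bar stands well back behind its rubber rod, and the vee and ramp are clear. On to tube A.

```bash
python3 -c "
from h import *
plan([.594,-.254,.14],-11.7)"
```

```text
n 6 dist 0.306 w [-0.7  0.   6.3]
[-0.0385, 0.0269, 0.02, -0.12, 0.0, 1.05]
[-0.038, 0.0275, 0.0201, -0.12, 0.0, 1.05]
[-0.0375, 0.0282, 0.0201, -0.12, 0.0, 1.05]
[-0.037, 0.0288, 0.0202, -0.12, 0.0, 1.05]
[-0.0365, 0.0294, 0.0203, -0.12, 0.0, 1.05]
[-0.0359, 0.03, 0.0203, -0.12, 0.0, 1.05]
```

```bash
python3 -m jog '[[[-0.038,0.027,0.02,-0.1,0,1.05],[-0.038,0.0275,0.02,-0.1,0,1.05],[-0.038,0.028,0.02,-0.1,0,1.05],[-0.037,0.029,0.02,-0.1,0,1.05],[-0.037,0.029,0.02,-0.1,0,1.05],[-0.036,0.03,0.02,-0.1,0,1.05],[0,0,0,0,0,0]]]' 0.056; python3 -c "
from h import *
plan([.594,-.254,.008],-11.7)"
```

```text
clock: 13.48
eef_pos: [0.602, -0.2687, 0.1417]
tool_rot: [0.779, 0.627, 0.003, 0.007]
ft_force: [-0.8, -0.3, 0.2]
grip_width: 0.0558
n 3 dist 0.135 w [ 0.9  0.2 -0.6]
[0.0044, -0.0043, 0.0445, 0.29, 0.06, -0.2]
[0.0043, -0.0041, 0.0445, 0.29, 0.06, -0.2]
[0.0043, -0.0038, 0.0445, 0.29, 0.06, -0.2]
```

```bash
python3 -m jog '[[[0.013,-0.012,0.045,0.3,0,-0.2],[0,0,0.04,0.3,0,-0.2],[0,0,0,0.3,0,0]]]' 0.056; python3 -c "
from h import *
plan([.594,-.254,.008],-11.7)
c=snap('top','t4.png')
im=cv2.imread('pics/t4.png');cv2.imwrite('pics/t4c.png',cv2.resize(im[140:270,300:420],None,fx=4,fy=4,interpolation=2))"
```

```text
clock: 13.85
eef_pos: [0.5959, -0.2536, 0.0574]
tool_rot: [0.777, 0.63, -0.0, 0.003]
ft_force: [-0.3, 0.4, 0.5]
grip_width: 0.0561
n 1 dist 0.049 w [ 0.3  0.3 -0.2]
[-0.0006, -0.002, 0.0494, 0.25, 0.26, -0.19]
```

View pics/t4c.png

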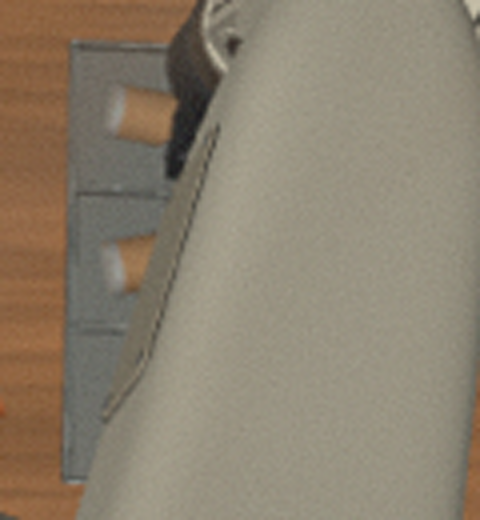

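The tube lies as measured, with its left end at crop (115,108) and the gripper astride it. I'll descend.

```bash
python3 -m jog '[[[0,-0.002,0.03,0.2,0.2,0],[0,0,0.013,0,0,0],[0,0,0.005,0,0,0],[0,0,0,0,0,0]]]' 0.056; python3 -c "
from h import *
st()"; python3 -m jog '[[[0,0,0,0,0,0],[0,0,0,0,0,0],[0,0,0,0,0,0],[0,0,0,0,0,0]]]' 0.03;python3 -c "
from h import *
st()"
```

```text
clock: 14.4
eef_pos: [0.603, -0.2556, 0.0213]
tool_rot: [0.776, 0.631, 0.005, 0.01]
ft_force: [0.1, 0.4, 0.3]
grip_width: 0.0559
14.4 p [ 0.603  -0.2556  0.0213] yaw -11.8 tz [ 0.02  -0.009 -1.   ] F [0.1 0.4 0.3] w 0.0559
clock: 14.9
eef_pos: [0.6043, -0.2563, 0.0237]
tool_rot: [0.776, 0.63, 0.006, 0.012]
ft_force: [0.8, 0.9, -1.4]
grip_width: 0.0366
14.9 p [ 0.6043 -0.2563  0.0237] yaw -11.81 tz [ 0.023 -0.011 -1.   ] F [ 0.8  0.9 -1.4] w 0.0366
```

```bash
python3 -m jog '[[[0,0,0,0,0,0],[0,-0.005,0,0.5,0,0],[0,-0.005,0.008,0.5,0,0],[0,-0.001,0.008,0.3,0,0],[0,0,0.005,0.2,0,0]]]' 0.056; python3 -c "
from h import *
plan([.595,-.254,.008],-11.7,1)"
```

```text
clock: 15.52
eef_pos: [0.5931, -0.2542, 0.0013]
tool_rot: [0.776, 0.63, -0.003, 0.001]
ft_force: [-0.1, -0.0, 0.8]
grip_width: 0.0562
n 1 dist 0.007 w [-0.1  0.3 -0.1]
[0.0005, 0.0018, -0.0068, -0.13, 0.34, -0.13]
```

```bash
python3 -m jog '[[[0,0,-0.006,0,0,0],[0,0,0,0,0,0],[0,0,0,0,0,0],[0,0,0,0,0,0],[0,0,0,0,0,0]]]' 0.03;python3 -c "
from h import *
st()"
```

```text
clock: 16.15
eef_pos: [0.5928, -0.2539, 0.0067]
tool_rot: [0.776, 0.631, -0.003, 0.0]
ft_force: [0.2, -0.1, -0.7]
grip_width: 0.0386
16.15 p [ 0.5928 -0.2539  0.0067] yaw -11.82 tz [-0.005 -0.005 -1.   ] F [ 0.2 -0.1 -0.7] w 0.0386
```

```bash
sed -i 's/def plan(xyz,yaw,n=None,vmax=.058):/def plan(xyz,yaw,n=None,vmax=.058,tilt=0):/; s/T=R.from_matrix(np.c_\[tx,ty,tz\])/T=R.from_rotvec(np.radians(-tilt)*tx*-1)*R.from_matrix(np.c_[tx,ty,tz])/' h.py
python3 -c "
from h import *
T=R.from_rotvec(np.radians(15)*np.array([0,1,0]));print(T.as_matrix().round(2)) # x=coder y: want z->(-s,-c)
print(T.apply([0,0,-1]).round(2))"
python3 -m jog '[[[0,0,-0.04,0,0,0],[0,0,-0.06,0,0,0],[0,0,-0.06,0,0,0],[0,0,-0.04,0,0,0],[0,0,0,0,0,0]]]' 0.03;python3 -c "
from h import *
st()
plan([.52,.307,.14],-5.7,n=11,tilt=15)"
```

```text
[[ 0.97  0.    0.26]
 [ 0.    1.    0.  ]
 [-0.26  0.    0.97]]
[-0.26  0.   -0.97]
clock: 16.77
eef_pos: [0.593, -0.2526, 0.2112]
tool_rot: [0.776, 0.631, -0.004, -0.001]
ft_force: [0.3, -0.1, -1.4]
grip_width: 0.0383
16.77 p [ 0.593  -0.2526  0.2112] yaw -11.83 tz [-0.008 -0.004 -1.   ] F [ 0.3 -0.1 -1.4] w 0.0383
n 11 dist 0.569 w [14.6 -0.5 -6.1]
[0.0485, -0.0169, 0.0063, 1.33, -0.05, -0.56]
[0.0486, -0.0163, 0.0067, 1.33, -0.05, -0.56]
[0.0488, -0.0156, 0.007, 1.33, -0.05, -0.56]
[0.0489, -0.015, 0.0073, 1.33, -0.05, -0.56]
[0.0491, -0.0143, 0.0076, 1.33, -0.05, -0.56]
[0.0492, -0.0137, 0.0079, 1.33, -0.05, -0.56]
[0.0494, -0.013, 0.0082, 1.33, -0.05, -0.56]
[0.0495, -0.0123, 0.0084, 1.33, -0.05, -0.56]
[0.0496, -0.0117, 0.0087, 1.33, -0.05, -0.56]
[0.0497, -0.011, 0.0089, 1.33, -0.05, -0.56]
[0.0499, -0.0103, 0.0091, 1.33, -0.05, -0.56]
```

```bash
python3 -m jog '[[[0.048,-0.017,0.005,1.3,0,-0.6],[0.049,-0.016,0.006,1.3,0,-0.6],[0.049,-0.016,0.006,1.3,0,-0.6],[0.049,-0.015,0.007,1.3,0,-0.6],[0.049,-0.014,0.007,1.3,0,-0.6],[0.049,-0.014,0.008,1.3,0,-0.6],[0.049,-0.013,0.008,1.3,0,-0.6],[0.049,-0.012,0.008,1.3,0,-0.5],[0.05,-0.012,0.008,1.3,0,-0.5],[0.05,-0.011,0.008,1.3,0,-0.5],[0.05,-0.01,0.009,1.3,0,-0.5],[0,0,0,0,0,0]]]' 0.03;python3 -c "
from h import *
st()
plan([.5207,.3073,.09],-5.7,n=3,tilt=15)"
```

```text
clock: 18.27
eef_pos: [0.5068, 0.3207, 0.124]
tool_rot: [0.734, 0.664, -0.097, -0.107]
ft_force: [0.5, -0.8, -2.3]
grip_width: 0.0384
18.27 p [0.5068 0.3207 0.124 ] yaw -5.73 tz [-0.285  0.028 -0.958] F [ 0.5 -0.8 -2.3] w 0.0384
n 3 dist 0.039 w [-1.6  0.  -0. ]
[-0.004, 0.0081, 0.0094, -0.54, 0.01, -0.01]
[-0.004, 0.008, 0.0095, -0.54, 0.01, -0.01]
[-0.004, 0.0079, 0.0096, -0.54, 0.01, -0.01]
```

```bash
python3 -m jog '[[[-0.005,0.01,0.01,-0.6,0,0],[-0.004,0.007,0.009,-0.5,0,0],[-0.003,0.004,0.009,-0.4,0,0],[0,0,0,0,0,0]]]' 0.03;python3 -c "
from h import *
st()
plan([.5207,.3073,.0665],-5.7,n=3,tilt=15)"
```

```text
clock: 18.77
eef_pos: [0.5177, 0.3021, 0.0858]
tool_rot: [0.736, 0.663, -0.091, -0.097]
ft_force: [0.4, -0.1, -1.4]
grip_width: 0.0382
18.77 p [0.5177 0.3021 0.0858] yaw -6.03 tz [-0.263  0.022 -0.965] F [ 0.4 -0.1 -1.4] w 0.0382
n 3 dist 0.02 w [-0.3  0.2 -0.3]
[0.0019, 0.0025, 0.006, -0.09, 0.08, -0.11]
```

```bash
python3 -m jog '[[[0.002,0.003,0.007,0,0,0],[0.001,0.003,0.006,0,0,0],[0,0.001,0.004,0,0,0],[0,0,0,0,0,0]]]' 0.03;python3 -c "
from h import *
st()
plan([.5207,.3073,.0665],-5.7,n=1,tilt=15)"
```

```text
clock: 19.27
eef_pos: [0.5214, 0.3046, 0.0674]
tool_rot: [0.737, 0.663, -0.09, -0.097]
ft_force: [0.1, -0.4, -1.6]
grip_width: 0.0384
19.27 p [0.5214 0.3046 0.0674] yaw -6.09 tz [-0.261  0.024 -0.965] F [ 0.1 -0.4 -1.6] w 0.0384
n 1 dist 0.003 w [-0.2  0.1 -0.4]
[0.0026, -0.0007, 0.0011, -0.18, 0.14, -0.37]
```

```bash
python3 -m jog '[[[0,0,0.001,0,0,-0.3],[0,0,0,0,0,0],[0,0,0,0,0,0],[0,0,-0.03,0,0,0],[0,0,-0.05,0,0,0],[0,-0.02,-0.05,0,0,0],[-0.06,-0.03,-0.03,-3,0,0],[-0.06,0,0,-4,0,0],[-0.06,0,0,-4,0,0],[-0.06,0,0,-4,0,0],[0,0,0,0,0,0]]]' 0.058;python3 -c "
from h import *
st()
snap('side','side5.png')
im=cv2.imread('pics/side5.png');cv2.imwrite('pics/side5c.png',cv2.resize(im[110:380,40:350],None,fx=2.2,fy=2.2,interpolation=2))
plan([.495,-.25,.14],8.8)"
```

```text
clock: 20.65
eef_pos: [0.4964, 0.0715, 0.2339]
tool_rot: [0.741, 0.672, 0.002, 0.005]
ft_force: [-0.3, 0.9, 0.4]
grip_width: 0.058
20.65 p [0.4964 0.0715 0.2339] yaw -5.56 tz [ 0.01  -0.004 -1.   ] F [-0.3  0.9  0.4] w 0.058
n 6 dist 0.337 w [  0.6   0.2 -14.3]
[-0.0536, 0.0045, 0.0158, 0.1, 0.03, -2.38]
[-0.0538, 0.0023, 0.0158, 0.1, 0.03, -2.38]
[-0.0538, 0.0001, 0.0158, 0.1, 0.03, -2.38]
[-0.0538, -0.0021, 0.0158, 0.1, 0.03, -2.38]
[-0.0537, -0.0043, 0.0157, 0.1, 0.03, -2.38]
[-0.0535, -0.0065, 0.0157, 0.1, 0.03, -2.38]
```

View pics/side5c.png

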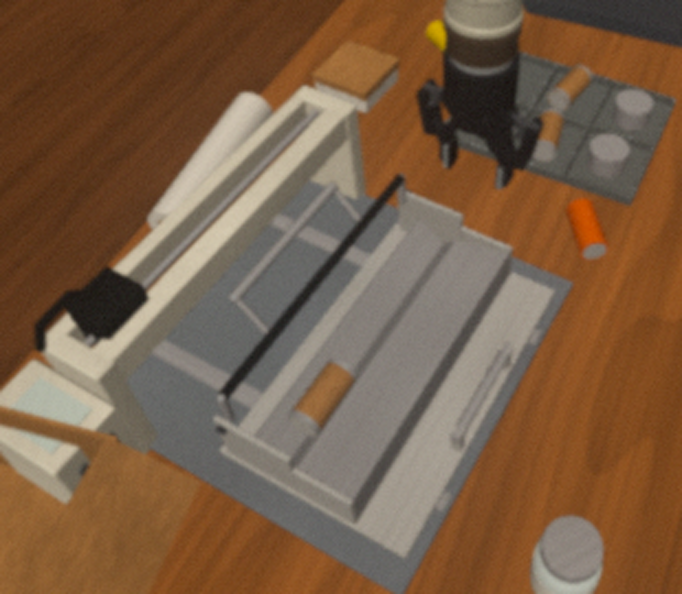

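The first tube lies parallel in the vee at crop (325,395). Next is tube B.

```bash
python3 -m jog '[[[-0.052,0.004,0.016,0.1,0,-2.4],[-0.052,0.002,0.016,0.1,0,-2.4],[-0.052,0,0.016,0.1,0,-2.4],[-0.052,-0.002,0.016,0.1,0,-2.4],[-0.052,-0.004,0.016,0.1,0,-2.4],[-0.045,-0.006,0.016,0.1,0,-2.4],[0,0,0,0,0,0]]]' 0.056; python3 -c "
from h import *
st()
plan([.495,-.25,.06],8.8,n=2)"
```

```text
clock: 21.58
eef_pos: [0.5096, -0.2336, 0.1373]
tool_rot: [0.64, 0.768, 0.004, 0.004]
ft_force: [-1.3, 1.1, -0.6]
grip_width: 0.0562
21.57 p [ 0.5096 -0.2336  0.1373] yaw 10.37 tz [ 0.011  0.002 -1.   ] F [-1.3  1.1 -0.6] w 0.0562
n 2 dist 0.08 w [ 0.6 -0.   1.6]
[-0.0067, -0.0091, 0.0386, 0.32, -0.0, 0.78]
[-0.0069, -0.0088, 0.0386, 0.32, -0.0, 0.78]
```

```bash
python3 -m jog '[[[-0.008,-0.012,0.04,0.4,0,0.8],[-0.005,-0.006,0.037,0.3,0,0.8],[0,0,0,0,0,0]]]' 0.056; python3 -c "
from h import *
plan([.495,-.25,.007],8.8,n=3)
c=snap('side','s6.png');im=cv2.imread('pics/s6.png');cv2.imwrite('pics/s6c.png',cv2.resize(im[120:220,220:360],None,fx=4,fy=4,interpolation=2))"
```

```text
clock: 21.95
eef_pos: [0.4998, -0.2466, 0.0598]
tool_rot: [0.649, 0.76, 0.001, 0.001]
ft_force: [0.3, 0.5, -0.4]
grip_width: 0.0557
n 3 dist 0.053 w [ 0.2 -0.   0.2]
[-0.0009, -0.0018, 0.0176, 0.06, -0.01, 0.07]
```

View pics/s6c.png

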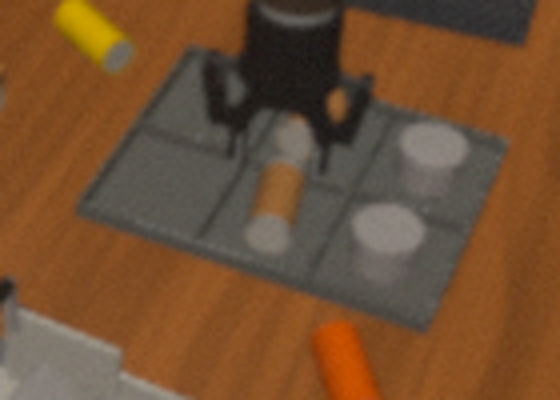

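The fingers straddle tube B, crop (278,195). I'll descend and grip.

```bash
python3 -m jog '[[[-0.003,-0.006,0.025,0.1,0,0.1],[0,-0.002,0.018,0.1,0,0],[0,-0.001,0.01,0.1,0,0],[0,0,0.003,0,0,0]]]' 0.056; python3 -c "
from h import *
plan([.495,-.25,.007],8.8,n=1)"
```

```text
clock: 22.5
eef_pos: [0.503, -0.2506, 0.0131]
tool_rot: [0.647, 0.762, 0.003, 0.008]
ft_force: [-0.7, 0.7, 0.4]
grip_width: 0.0559
n 1 dist 0.01 w [0.8 0.5 0.5]
[0.0019, -0.0079, 0.006, 0.84, 0.52, 0.54]
```

```bash
python3 -m jog '[[[0.001,-0.009,0.006,0.9,0.5,0.5],[0,-0.002,0.003,0,0,0]]]' 0.056; python3 -c "
from h import *
st()";python3 -m jog '[[[0,0,0,0,0,0],[0,0,0,0,0,0],[0,0,0,0,0,0],[0,0,0,0,0,0]]]' 0.03; python3 -c "
from h import *
st()"
```

```text
clock: 22.75
eef_pos: [0.4932, -0.2516, 0.0054]
tool_rot: [0.65, 0.76, -0.0, 0.001]
ft_force: [0.7, -0.5, -0.3]
grip_width: 0.056
22.75 p [ 0.4932 -0.2516  0.0054] yaw 8.87 tz [ 0.001 -0.002 -1.   ] F [ 0.7 -0.5 -0.3] w 0.056
clock: 23.25
eef_pos: [0.4932, -0.252, 0.0058]
tool_rot: [0.651, 0.759, -0.0, 0.001]
ft_force: [-0.5, 0.1, -0.5]
grip_width: 0.0383
23.25 p [ 0.4932 -0.252   0.0058] yaw 8.83 tz [ 0.002 -0.002 -1.   ] F [-0.5  0.1 -0.5] w 0.0383
```

Gripped well. Lift and carry to mid row.

```bash
python3 -m jog '[[[0,0,-0.04,0,0,0],[0,0,-0.06,0,0,0],[0,0,-0.06,0,0,0],[0,0,-0.04,0,0,0],[0,0,0,0,0,0]]]' 0.03;python3 -c "
from h import *
st()
plan([.511,.207,.14],-5.7,n=10,tilt=15)"
```

```text
clock: 23.88
eef_pos: [0.4918, -0.2511, 0.2099]
tool_rot: [0.651, 0.759, -0.001, -0.001]
ft_force: [-0.5, -1.0, -1.3]
grip_width: 0.039
23.88 p [ 0.4918 -0.2511  0.2099] yaw 8.83 tz [-0.003  0.    -1.   ] F [-0.5 -1.  -1.3] w 0.039
n 10 dist 0.464 w [14.8  1.9 14.4]
[0.045, 0.0089, 0.007, 1.48, 0.19, 1.44]
[0.0452, 0.008, 0.0069, 1.48, 0.19, 1.44]
[0.0453, 0.007, 0.0069, 1.48, 0.19, 1.44]
[0.0455, 0.0061, 0.0069, 1.48, 0.19, 1.44]
[0.0456, 0.0051, 0.0069, 1.48, 0.19, 1.44]
[0.0457, 0.0041, 0.0069, 1.48, 0.19, 1.44]
[0.0458, 0.0031, 0.007, 1.48, 0.19, 1.44]
[0.0458, 0.0022, 0.007, 1.48, 0.19, 1.44]
[0.0458, 0.0012, 0.0071, 1.48, 0.19, 1.44]
[0.0458, 0.0002, 0.0073, 1.48, 0.19, 1.44]
```

```bash
python3 -m jog '[[[0.044,0.009,0.006,1.4,0.2,1.4],[0.044,0.008,0.006,1.4,0.2,1.4],[0.044,0.007,0.006,1.4,0.2,1.4],[0.044,0.006,0.006,1.4,0.2,1.4],[0.044,0.005,0.006,1.4,0.2,1.4],[0.044,0.004,0.006,1.4,0.2,1.4],[0.044,0.003,0.006,1.4,0.2,1.4],[0.044,0.002,0.006,1.4,0.2,1.4],[0.044,0.001,0.006,1.4,0.2,1.4],[0.044,0,0.006,1.4,0.1,1.4],[0,0,0,0,0,0]]]' 0.03;python3 -c "
from h import *
st()
plan([.511,.208,.09],-5.7,n=3,tilt=15)"
```

```text
clock: 25.25
eef_pos: [0.5049, 0.2035, 0.1318]
tool_rot: [0.736, 0.663, -0.095, -0.101]
ft_force: [0.3, -1.2, -0.2]
grip_width: 0.038
25.25 p [0.5049 0.2035 0.1318] yaw -6.01 tz [-0.274  0.023 -0.961] F [ 0.3 -1.2 -0.2] w 0.038
n 3 dist 0.042 w [-1.   0.2 -0.3]
[0.0018, 0.0056, 0.0129, -0.33, 0.08, -0.1]
[0.0018, 0.0055, 0.0129, -0.33, 0.08, -0.1]
[0.0017, 0.0055, 0.0129, -0.33, 0.08, -0.1]
```

```bash
python3 -m jog '[[[0.002,0.006,0.013,-0.4,0.1,-0.1],[0.002,0.006,0.013,-0.4,0.1,-0.1],[0.002,0.005,0.013,-0.3,0.1,-0.1],[0,0,0.01,0,0,0],[0,0,0.006,0,0,0],[0,0,0,0,0,0]]]' 0.03;python3 -c "
from h import *
st()
plan([.511,.208,.0665],-5.7,n=1,tilt=15)"
```

```text
clock: 26.0
eef_pos: [0.5041, 0.2057, 0.0676]
tool_rot: [0.735, 0.665, -0.09, -0.097]
ft_force: [-0.4, 0.3, -0.8]
grip_width: 0.0381
26.0 p [0.5041 0.2057 0.0676] yaw -5.81 tz [-0.262  0.023 -0.965] F [-0.4  0.3 -0.8] w 0.0381
n 1 dist 0.007 w [-0.2  0.2 -0.1]
[0.0029, 0.0067, -0.0007, -0.25, 0.21, -0.11]
```

```bash
python3 -m jog '[[[0.003,0.006,-0.001,-0.2,0.2,0],[0,0,0,0,0,0]]]' 0.03;python3 -m jog '[[[0,0,0,0,0,0],[0,0,0,0,0,0],[0,0,0,0,0,0],[0,0,-0.03,0,0,0],[0,0,-0.05,0,0,0],[0,-0.02,-0.05,0,0,0],[-0.06,-0.03,-0.03,-3,0,0],[-0.06,0,0,-4,0,0],[-0.06,0,0,-4,0,0],[-0.06,0,0,-4,0,0],[-0.05,0,0,0,0,0],[0,0,0,0,0,0]]]' 0.058;python3 -c "
from h import *
st()
snap('side','side7.png')
im=cv2.imread('pics/side7.png');cv2.imwrite('pics/side7c.png',cv2.resize(im[110:380,40:350],None,fx=2.2,fy=2.2,interpolation=2))
plan([.495,-.374,.14],-13)"
```

```text
clock: 26.25
eef_pos: [0.5117, 0.2084, 0.0679]
tool_rot: [0.736, 0.665, -0.087, -0.097]
ft_force: [-0.1, -0.5, -1.1]
grip_width: 0.0384
clock: 27.75
eef_pos: [0.4799, -0.0772, 0.236]
tool_rot: [0.741, 0.671, 0.004, 0.006]
ft_force: [1.0, 1.0, 0.1]
grip_width: 0.0579
27.75 p [ 0.4799 -0.0772  0.236 ] yaw -5.66 tz [ 0.015 -0.004 -1.   ] F [1.  1.  0.1] w 0.0579
n 6 dist 0.314 w [0.8 0.  7.5]
[-0.0492, 0.007, 0.0162, 0.14, 0.0, 1.24]
[-0.049, 0.0081, 0.0161, 0.14, 0.0, 1.24]
[-0.0489, 0.0092, 0.0161, 0.14, 0.0, 1.24]
[-0.0486, 0.0103, 0.0161, 0.14, 0.0, 1.24]
[-0.0484, 0.0114, 0.0161, 0.14, 0.0, 1.24]
[-0.0482, 0.0125, 0.016, 0.14, 0.0, 1.24]
```

View pics/side7c.png

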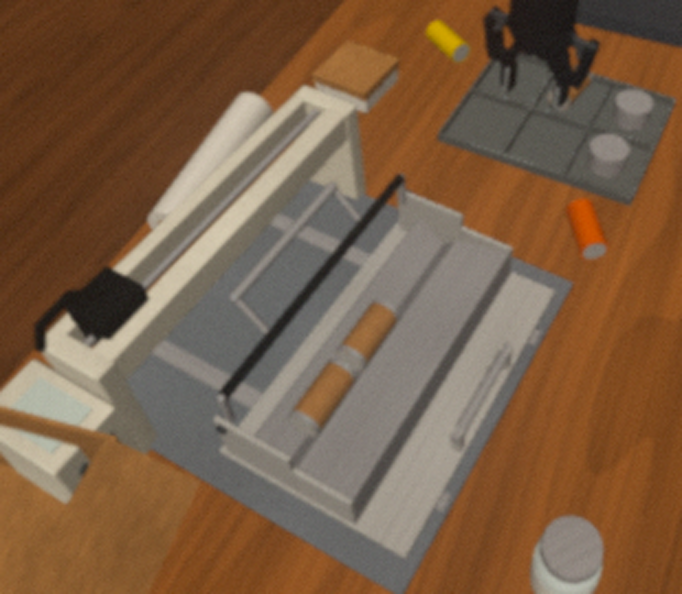

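Two tubes sit in line at crop (325,392) and (370,333). Next is tube C. I'll recheck its position first.

```bash
python3 -m jog '[[[-0.048,0.007,0.016,0.1,0,1.2],[-0.048,0.008,0.016,0.1,0,1.2],[-0.048,0.009,0.016,0.1,0,1.2],[-0.046,0.01,0.016,0.1,0,1.2],[-0.044,0.008,0.016,0.1,0,1.2],[-0.04,0.006,0.016,0.1,0,1.2],[0,0,0,0,0,0]]]' 0.056; python3 -c "
from h import *
st()
plan([.495,-.374,.06],-13,n=2)
c=snap('side','s8.png');im=cv2.imread('pics/s8.png')
hs=w2p(c,[[.495,-.374,.022]]);print(hs)
s=im.astype(int)[120:185,230:350];m=((s[...,2]-s[...,0])>45)&(s[...,2]<200)
"
```

```text
clock: 28.68
eef_pos: [0.4981, -0.3508, 0.1366]
tool_rot: [0.777, 0.63, 0.004, 0.0]
ft_force: [-0.2, 0.7, -0.1]
grip_width: 0.0559
28.68 p [ 0.4981 -0.3508  0.1366] yaw -11.9 tz [ 0.007  0.005 -1.   ] F [-0.2  0.7 -0.1] w 0.0559
n 2 dist 0.08 w [ 0.4 -0.4  1.1]
[-0.0119, 0.0006, 0.0382, 0.18, -0.18, 0.55]
[-0.0118, 0.0009, 0.0382, 0.18, -0.18, 0.55]
[[300.07837298 148.45671947]]
```

```bash
python3 -m jog '[[[-0.014,-0.003,0.04,0.2,-0.2,0.6],[-0.009,-0.001,0.037,0.2,-0.2,0.5],[0,0,0,0,0,0]]]' 0.056; python3 -c "
from h import *
plan([.495,-.374,.007],-13,n=3)
c=snap('side','s9.png');im=cv2.imread('pics/s9.png');cv2.imwrite('pics/s9c.png',cv2.resize(im[110:220,220:360],None,fx=4,fy=4,interpolation=2))"
```

```text
clock: 29.1
eef_pos: [0.4949, -0.366, 0.0612]
tool_rot: [0.78, 0.626, 0.001, 0.001]
ft_force: [0.5, 0.7, 0.1]
grip_width: 0.0561
n 3 dist 0.055 w [ 0.2 -0.   0.6]
[-0.0026, 0.0005, 0.0181, 0.07, -0.01, 0.19]
```

View pics/s9c.png

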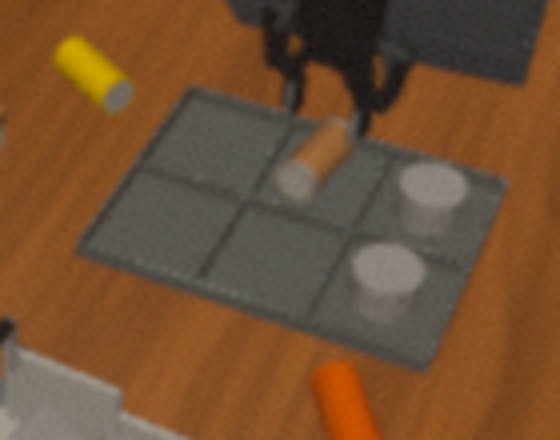

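Tube C shows at (299.5,149.5), and the model predicts (300,148.5), so it has not moved. I'll descend.

```bash
python3 -m jog '[[[-0.005,-0.001,0.025,0.1,0,0.3],[-0.003,-0.002,0.018,0.1,0,0.3],[0,-0.002,0.01,0.1,0,0],[0,0,0.004,0.1,0,0]]]' 0.056; python3 -c "
from h import *
plan([.494,-.374,.006],-13,n=1)"
```

```text
clock: 29.65
eef_pos: [0.4966, -0.373, 0.013]
tool_rot: [0.781, 0.625, 0.002, 0.006]
ft_force: [0.1, 0.4, 0.6]
grip_width: 0.056
n 1 dist 0.008 w [0.7 0.3 0.3]
[-0.0015, -0.0024, 0.007, 0.7, 0.27, 0.31]
```

```bash
python3 -m jog '[[[-0.001,-0.003,0.006,0.7,0.3,0.3],[0,-0.001,0.003,0,0,0]]]' 0.056; python3 -c "
from h import *
st()";python3 -m jog '[[[0,0,0,0,0,0],[0,0,0,0,0,0],[0,0,0,0,0,0],[0,0,0,0,0,0]]]' 0.03; python3 -c "
from h import *
st()"
```

```text
clock: 29.9
eef_pos: [0.4931, -0.3736, 0.0047]
tool_rot: [0.783, 0.623, 0.0, 0.0]
ft_force: [-0.7, -0.3, -0.3]
grip_width: 0.0564
29.9 p [ 0.4931 -0.3736  0.0047] yaw -12.99 tz [ 0.001 -0.    -1.   ] F [-0.7 -0.3 -0.3] w 0.0564
clock: 30.4
eef_pos: [0.4933, -0.374, 0.005]
tool_rot: [0.783, 0.622, 0.0, 0.001]
ft_force: [-0.1, -0.6, -0.0]
grip_width: 0.0382
30.4 p [ 0.4933 -0.374   0.005 ] yaw -13.02 tz [ 0.002 -0.001 -1.   ] F [-0.1 -0.6 -0. ] w 0.0382
```

```bash
python3 -m jog '[[[0,0,-0.04,0,0,0],[0,0,-0.06,0,0,0],[0,0,-0.06,0,0,0],[0,0,-0.04,0,0,0],[0,0,0,0,0,0]]]' 0.03;python3 -c "
from h import *
st()
plan([.501,.108,.14],-5.7,n=10,tilt=15)"
```

```text
clock: 31.02
eef_pos: [0.4916, -0.3729, 0.2083]
tool_rot: [0.783, 0.622, -0.0, -0.002]
ft_force: [0.6, -0.0, -1.2]
grip_width: 0.0383
31.02 p [ 0.4916 -0.3729  0.2083] yaw -13.01 tz [-0.003  0.003 -1.   ] F [ 0.6 -0.  -1.2] w 0.0383
n 10 dist 0.486 w [14.8 -1.1 -7.3]
[0.047, -0.0099, 0.007, 1.48, -0.11, -0.73]
[0.0472, -0.0091, 0.0071, 1.48, -0.11, -0.73]
[0.0473, -0.0083, 0.0073, 1.48, -0.11, -0.73]
[0.0474, -0.0075, 0.0074, 1.48, -0.11, -0.73]
[0.0475, -0.0067, 0.0075, 1.48, -0.11, -0.73]
[0.0476, -0.006, 0.0075, 1.48, -0.11, -0.73]
[0.0477, -0.0052, 0.0076, 1.48, -0.11, -0.73]
[0.0478, -0.0044, 0.0076, 1.48, -0.11, -0.73]
[0.0478, -0.0036, 0.0076, 1.48, -0.11, -0.73]
[0.0479, -0.0027, 0.0076, 1.48, -0.11, -0.73]
```

```bash
python3 -m jog '[[[0.046,-0.01,0.006,1.4,-0.1,-0.7],[0.046,-0.009,0.006,1.4,-0.1,-0.7],[0.046,-0.008,0.006,1.4,-0.1,-0.7],[0.046,-0.008,0.006,1.4,-0.1,-0.7],[0.046,-0.007,0.007,1.4,-0.1,-0.7],[0.046,-0.006,0.007,1.4,-0.1,-0.7],[0.046,-0.005,0.007,1.4,-0.1,-0.7],[0.046,-0.004,0.007,1.4,-0.1,-0.7],[0.046,-0.003,0.007,1.4,-0.1,-0.7],[0.046,-0.002,0.007,1.4,-0.1,-0.7],[0,0,0,0,0,0]]]' 0.03;python3 -c "
from h import *
st()
plan([.501,.108,.09],-5.7,n=3,tilt=15)"
```

```text
clock: 32.4
eef_pos: [0.4906, 0.1069, 0.1263]
tool_rot: [0.735, 0.663, -0.095, -0.105]
ft_force: [-0.5, 0.0, -1.1]
grip_width: 0.0384
32.4 p [0.4906 0.1069 0.1263] yaw -5.94 tz [-0.279  0.028 -0.96 ] F [-0.5  0.  -1.1] w 0.0384
n 3 dist 0.038 w [-1.3 -0.  -0.2]
[0.0007, 0.0067, 0.0107, -0.43, -0.0, -0.08]
[0.0007, 0.0066, 0.0107, -0.43, -0.0, -0.08]
[0.0007, 0.0065, 0.0108, -0.43, -0.0, -0.08]
```

```bash
python3 -m jog '[[[0.001,0.008,0.011,-0.4,0,-0.1],[0,0.008,0.011,-0.4,0,-0.1],[0,0.007,0.011,-0.4,0,0],[0,0.001,0.01,0,0,0],[0,0.001,0.007,0,0,0],[0,0,0,0,0,0]]]' 0.03;python3 -c "
from h import *
st()
plan([.501,.108,.0665],-5.7,n=1,tilt=15)"
```

```text
clock: 33.15
eef_pos: [0.4998, 0.1027, 0.0648]
tool_rot: [0.737, 0.663, -0.09, -0.098]
ft_force: [-0.6, -0.0, -0.6]
grip_width: 0.0383
33.15 p [0.4998 0.1027 0.0648] yaw -6.05 tz [-0.262  0.025 -0.965] F [-0.6 -0.  -0.6] w 0.0383
n 1 dist 0.006 w [-0.3  0.1 -0.3]
[0.0054, 0.0002, -0.0018, -0.28, 0.06, -0.34]
```

```bash
python3 -m jog '[[[0.005,0,-0.002,-0.2,0,-0.3],[0,0,0,0,0,0]]]' 0.03;python3 -m jog '[[[0,0,0,0,0,0],[0,0,0,0,0,0],[0,0,0,0,0,0],[0,0,-0.03,0,0,0],[0,0,-0.05,0,0,0],[0,-0.02,-0.05,0,0,0],[-0.06,-0.03,-0.03,-3,0,0],[-0.06,-0.03,0,-4,0,0],[-0.06,-0.03,0,-4,0,0],[-0.06,0,0,-4,0,0],[0,0,0,0,0,0]]]' 0.058;python3 -c "
from h import *
st()
c=snap('side','side10.png');t=snap('top','top10.png')
a=cv2.resize(cv2.imread('pics/side10.png')[180:350,110:280],(500,500),interpolation=2)
b=cv2.imread('pics/top10.png')[140:235,100:260];b=cv2.resize(b,None,fx=3,fy=3)
im=np.zeros((500,800,3),np.uint8);im[:,:500]=a;im[:b.shape[0],500:]=b[:,:300]
cv2.imwrite('pics/c10.png',np.vstack([im[:500]]))
# vee axis prediction
cx=np.array([.9951,-.0993,0]);cy=np.array([.0993,.9951,0]);V=np.array([.5665,.2022,.0563])
for cc in(c,t):print(w2p(cc,[V+cy*y for y in(.1,0,-.1)]).round(1).tolist())
h=t['pixels'].astype(int);m=((h[...,0]-h[...,2])>45).astype(np.uint8);m[:,:115]=0;m[:,252:]=0;m[:140]=0;m[215:]=0
n,l,s,ce=cv2.connectedComponentsWithStats(m)
for i in range(1,n):
  if s[i,4]>60:
    ys,xs=np.nonzero(l==i);r=cv2.fitLine(np.c_[xs,ys].astype(np.float32),2,0,.01,.01).ravel()
    P=p2w(t,[ce[i]],.07)[0];P2=p2w(t,[ce[i]+10*r[:2]],.07)[0];d=P2-P
    print(ce[i].round(1),s[i,4],'veeframe x,y',((P-V)@cx).round(4),((P-V)@cy).round(4),'ang',np.degrees(np.arctan2(d@cx,d@cy)).round(1))
"
```

```text
clock: 33.4
eef_pos: [0.5015, 0.1081, 0.0676]
tool_rot: [0.735, 0.665, -0.088, -0.096]
ft_force: [0.1, 0.1, -0.6]
grip_width: 0.0384
clock: 34.78
eef_pos: [0.4192, -0.1151, 0.2458]
tool_rot: [0.741, 0.672, 0.003, 0.007]
ft_force: [0.9, 1.2, 0.5]
grip_width: 0.058
34.77 p [ 0.4192 -0.1151  0.2458] yaw -5.62 tz [ 0.013 -0.006 -1.   ] F [0.9 1.2 0.5] w 0.058
[[190.2, 290.8], [211.6, 260.7], [230.6, 234.1]]
[[144.8, 175.6], [180.0, 178.8], [215.7, 182.1]]
[144.  172.3] 298 veeframe x,y 0.0067 0.0992 ang -180.0
[177.8 175.4] 304 veeframe x,y 0.0068 0.0042 ang -179.3
[214.5 178.7] 305 veeframe x,y 0.0067 -0.0974 ang -178.5
```

View pics/c10.png

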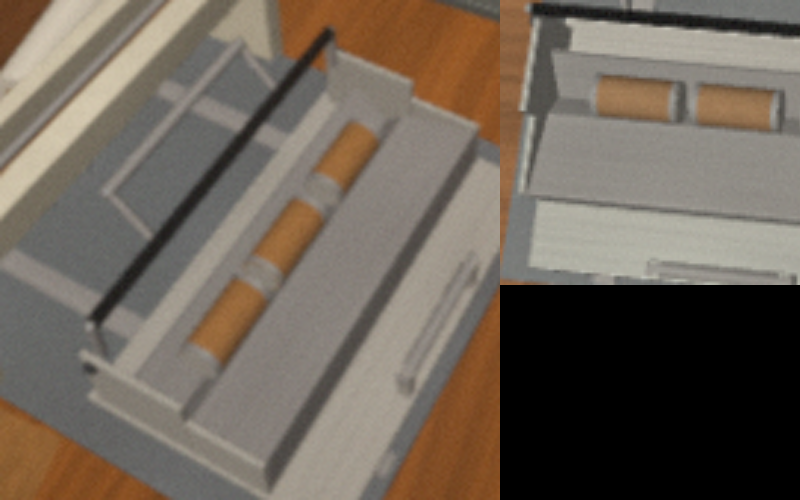

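All three tubes sit in a straight row: same x within 0.1 mm, angles within 1.5 deg, y about +99, +4 and -97 mm. The raised bow rod runs from about (192,194) to (146,245) in the full side picture. I'll compare that with the model before gripping it.

```bash
python3 -c "
from h import *
from scipy.optimize import least_squares
c=snap('side')
cx=np.array([.9951,-.0993,0]);cy=np.array([.0993,.9951,0]);H=np.array([.5285,.2059,.104])+.096*cx-[0,0,.012]
def rod(th,dx):return [H+cx*(dx+.0967*np.cos(th))*-0+cx*(dx-.0967*np.cos(th))+np.array([0,0,.0967*np.sin(th)])+cy*y for y in(-.0975,.0975)]
ob=np.array([[191.6,194.3],[145.7,245.3]])
for dx in(0,.004):
  r=least_squares(lambda p:(w2p(c,rod(p[0],dx))-ob).ravel(),[2.]);print(dx,np.degrees(r.x),r.fun.round(1),np.mean(rod(r.x[0],dx),0).round(4))
print(w2p(c,rod(.124+1.9,0)).round(1))
plan([.668,.192,.25],-5.7)
"
```

```text
0 [126.89826028] [ 0.2 -1.5 -0.5  0.1] [0.6818 0.1906 0.1693]
0.004 [123.50835972] [ 0.3 -2.3 -0.5 -0.6] [0.6811 0.1907 0.1726]
[[196.3 192.4]
 [149.7 245.7]]
n 7 dist 0.391 w [0.7 0.2 0.5]
[0.0464, 0.0312, -0.0005, 0.09, 0.02, 0.07]
```

```bash
python3 -m jog '[[[0.046,0.031,0,0.1,0,0],[0.046,0.031,0,0.1,0,0],[0.046,0.031,0,0.1,0,0],[0.046,0.031,0,0.1,0,0],[0.046,0.031,0,0.1,0,0],[0.044,0.029,0,0.1,0,0],[0.03,0.02,0,0,0,0],[0,0,0,0,0,0]]]' 0.06;python3 -c "
from h import *
st()
plan([.674,.192,.163],-5.7,n=4)"
```

```text
clock: 35.92
eef_pos: [0.6564, 0.2037, 0.2352]
tool_rot: [0.73, 0.684, -0.006, -0.002]
ft_force: [1.2, -0.6, 0.5]
grip_width: 0.0601
35.92 p [0.6564 0.2037 0.2352] yaw -3.75 tz [-0.011 -0.005 -1.   ] F [ 1.2 -0.6  0.5] w 0.0601
n 4 dist 0.075 w [-0.6  0.3  2. ]
[-0.0025, 0.0048, 0.018, -0.16, 0.08, 0.49]
[-0.0025, 0.0048, 0.018, -0.16, 0.08, 0.49]
[-0.0025, 0.0047, 0.018, -0.16, 0.08, 0.49]
[-0.0025, 0.0047, 0.018, -0.16, 0.08, 0.49]
```

```bash
python3 -m jog '[[[-0.006,0.012,0,-0.3,0,0.6],[-0.004,0.006,0,-0.3,0,0.6],[0,0,0,0,0,0.4],[0,0,0,0,0,0]]]' 0.06;python3 -c "
from h import *
st()
plan([.674,.192,.163],-5.7,n=4)"
```

```text
clock: 36.42
eef_pos: [0.6711, 0.1969, 0.2325]
tool_rot: [0.737, 0.676, -0.005, 0.0]
ft_force: [-0.7, 0.1, -0.3]
grip_width: 0.0598
36.42 p [0.6711 0.1969 0.2325] yaw -5.0 tz [-0.007 -0.007 -1.   ] F [-0.7  0.1 -0.3] w 0.0598
n 4 dist 0.07 w [-0.3  0.4  0.7]
[-0.001, 0.0009, 0.0174, -0.08, 0.11, 0.18]
```

```bash
python3 -m jog '[[[-0.002,0.002,0.02,-0.1,0.1,0.2],[0,0.001,0.02,-0.1,0.1,0.2],[0,0.001,0.018,0,0.1,0.2],[0,0,0.009,0,0,0],[0,0,0,0,0,0]]]' 0.06;python3 -c "
from h import *
st()";  python3 -m jog '[[[0,0,0,0,0,0],[0,0,0,0,0,0],[0,0,0,0,0,0],[0,0,0,0,0,0],[0,0,0,0,0,0]]]' 0.0;python3 -c "
from h import *
st()"
```

```text
clock: 37.05
eef_pos: [0.6741, 0.1934, 0.1676]
tool_rot: [0.741, 0.671, 0.0, 0.001]
ft_force: [-0.9, 0.0, 0.1]
grip_width: 0.06
37.05 p [0.6741 0.1934 0.1676] yaw -5.68 tz [ 0.001 -0.001 -1.   ] F [-0.9  0.   0.1] w 0.06
clock: 37.67
eef_pos: [0.6753, 0.1937, 0.1703]
tool_rot: [0.741, 0.671, 0.002, 0.002]
ft_force: [0.5, -0.6, -0.1]
grip_width: 0.0096
37.67 p [0.6753 0.1937 0.1703] yaw -5.68 tz [ 0.006  0.    -1.   ] F [ 0.5 -0.6 -0.1] w 0.0096
```

```bash
python3 -m jog '[[[0,-0.012,-0.004,0,0,0],[0,-0.012,-0.003,0,0,0],[0,-0.012,-0.001,0,0,0],[0,-0.013,0,0,0,0],[0,-0.012,0.002,0,0,0],[0,-0.012,0.003,0,0,0],[0,-0.011,0.005,0,0,0],[0,-0.011,0.006,0,0,0],[0,0,0,0,0,0]]]' 0.0;python3 -c "
from h import *
st()"
```

```text
clock: 38.8
eef_pos: [0.6003, 0.2012, 0.1773]
tool_rot: [0.743, 0.669, 0.025, 0.022]
ft_force: [2.1, 0.4, -8.9]
grip_width: 0.0093
38.8 p [0.6003 0.2012 0.1773] yaw -6.02 tz [ 0.066  0.001 -0.998] F [ 2.1  0.4 -8.9] w 0.0093
```

```bash
python3 -m jog '[[[0,-0.012,0.006,0.8,0,0],[0,-0.012,0.007,0.8,0,0],[0,-0.01,0.009,0.8,0,0],[0,-0.009,0.009,0.5,0,0],[0,-0.007,0.01,0.5,0,0],[0,-0.007,0.011,0.3,0,0],[0,0,0,0,0,0]]]' 0.0;python3 -c "
from h import *
st()"
```

```text
clock: 39.67
eef_pos: [0.5465, 0.2069, 0.1228]
tool_rot: [0.744, 0.669, 0.005, 0.0]
ft_force: [3.0, 0.7, -2.8]
grip_width: 0.0092
39.67 p [0.5465 0.2069 0.1228] yaw -6.07 tz [ 0.008  0.007 -1.   ] F [ 3.   0.7 -2.8] w 0.0092
```

```bash
python3 -m jog '[[[0,-0.005,0.009,0,0,0],[0,-0.004,0.009,0,0,0],[0,-0.002,0.008,0,0,0],[0,-0.001,0.006,0,0,0],[0,0,0,0,0,0]]]' 0.0;python3 -c "
from h import *
st()"
```

```text
clock: 40.3
eef_pos: [0.5391, 0.208, 0.0973]
tool_rot: [0.744, 0.668, 0.011, 0.005]
ft_force: [5.6, -1.5, -5.0]
grip_width: 0.0091
40.3 p [0.5391 0.208  0.0973] yaw -6.11 tz [ 0.022  0.007 -1.   ] F [ 5.6 -1.5 -5. ] w 0.0091
```

```bash
python3 -m jog '[[[0,0,0,0,0,0],[0,0,0,0,0,0],[0,0,0,0,0,0],[0,0,-0.03,0,0,0],[0,0,-0.05,0,0,0],[0,-0.06,-0.03,0,0,0],[0,-0.06,0,0,0,0],[0,-0.06,0,0,0,0],[0,0,0,0,0,0]]]' 0.03;python3 -c "
from h import *
st()
c=snap('side','side11.png');t=snap('top','top11.png')
a=cv2.resize(cv2.imread('pics/side11.png')[180:350,110:280],(400,400),interpolation=2)
b=cv2.resize(cv2.imread('pics/top11.png')[130:260,100:260],(400,325),interpolation=2)
im=np.zeros((400,800,3),np.uint8);im[:,:400]=a;im[:325,400:]=b
cv2.imwrite('pics/c11.png',im)"
```

```text
clock: 41.42
eef_pos: [0.3504, 0.2266, 0.1984]
tool_rot: [0.743, 0.669, 0.001, -0.004]
ft_force: [0.5, 0.2, 1.1]
grip_width: 0.0301
41.42 p [0.3504 0.2266 0.1984] yaw -6.03 tz [-0.004  0.007 -1.   ] F [0.5 0.2 1.1] w 0.0301
```

View pics/c11.png

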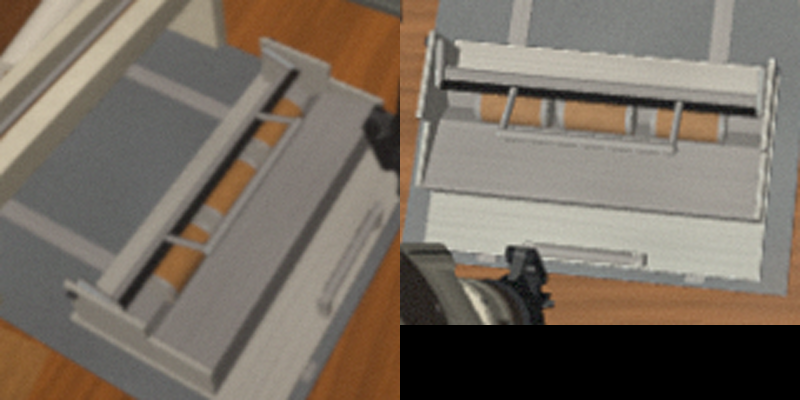

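The bar is down on all three tubes. The handle moved about 3.5 px, so the arc pushed the bed in about 8 mm, which does no harm. I'll press the grip lightly from above with shut fingers to make sure it is shut.

```bash
python3 -c "
from h import *
plan([.536,.206,.16],-5.7,n=4)"; python3 -m jog '[[[0,0.05,0,0,0,0],[0,0.05,0,0,0,0],[0,0.045,0.015,0,0,0],[0,0.035,0.015,0,0,0],[0,0,0,0,0,0]]]' 0;python3 -c "
from h import *
st()
plan([.536,.206,.125],-5.7,n=2)"
```

```text
n 4 dist 0.187 w [-0.1 -0.5 -0.5]
[-0.0006, 0.0457, 0.0097, -0.02, -0.12, -0.11]
clock: 42.15
eef_pos: [0.546, 0.2074, 0.1651]
tool_rot: [0.745, 0.667, 0.004, -0.004]
ft_force: [-0.9, 0.0, -0.4]
grip_width: 0.0001
42.15 p [0.546  0.2074 0.1651] yaw -6.34 tz [ 0.001  0.01  -1.   ] F [-0.9  0.  -0.4] w 0.0001
n 2 dist 0.041 w [-0.  -0.6 -0.6]
[-0.0015, -0.0049, 0.02, -0.0, -0.3, -0.32]
```

```bash
python3 -m jog '[[[-0.002,-0.007,0.018,0,-0.3,-0.3],[0,-0.003,0.017,0,-0.2,-0.3],[0,0,0.008,0,0,0],[0,0,0.005,0,0,0]]]' 0;python3 -c "
from h import *
st()"; python3 -m jog '[[[0,0,0.005,0,0,0],[0,0,0.005,0,0,0]]]' 0;python3 -c "
from h import *
st()"
```

```text
clock: 42.65
eef_pos: [0.538, 0.206, 0.1152]
tool_rot: [0.743, 0.67, 0.001, -0.001]
ft_force: [1.0, -0.3, -0.1]
grip_width: -0.0002
42.65 p [0.538  0.206  0.1152] yaw -5.91 tz [-0.     0.002 -1.   ] F [ 1.  -0.3 -0.1] w -0.0002
clock: 42.9
eef_pos: [0.5385, 0.2062, 0.1105]
tool_rot: [0.743, 0.67, 0.002, -0.0]
ft_force: [-14.3, -6.1, 37.8]
grip_width: 0.0001
42.9 p [0.5385 0.2062 0.1105] yaw -5.92 tz [ 0.003  0.004 -1.   ] F [-14.3  -6.1  37.8] w 0.0001
```

Contact came at z = 0.1105, the rod's shut top height, so the bar is fully shut. Now I'll go to the handle.

```bash
python3 -m jog '[[[0,0,-0.03,0,0,0],[0,0,-0.04,0,0,0],[0,-0.04,0,0,0,0],[0,-0.045,0,0,0,0],[0,-0.03,0,0,0,0],[0,0,0,0,0,0]]]' 0.036;python3 -c "
from h import *
st()
t=snap('top')
print(p2w(t,[(154,228.8),(198,234)],.055).mean(0))
plan([.4195,.2168,.034],-5.7,n=4)"
```

```text
clock: 43.65
eef_pos: [0.4243, 0.2196, 0.1876]
tool_rot: [0.743, 0.669, 0.009, 0.001]
ft_force: [0.9, -0.1, -0.2]
grip_width: 0.0361
43.65 p [0.4243 0.2196 0.1876] yaw -5.97 tz [ 0.014  0.01  -1.   ] F [ 0.9 -0.1 -0.2] w 0.0361
[0.42140792 0.21029843 0.055     ]
n 4 dist 0.154 w [ 0.8 -0.7 -0.3]
[-0.0013, -0.002, 0.0384, 0.21, -0.17, -0.08]
[-0.0012, -0.0019, 0.0384, 0.21, -0.17, -0.08]
[-0.0011, -0.0017, 0.0384, 0.21, -0.17, -0.08]
[-0.001, -0.0016, 0.0384, 0.21, -0.17, -0.08]
```

```bash
python3 -m jog '[[[-0.001,-0.003,0.045,0.2,-0.2,0],[-0.001,-0.003,0.045,0.2,-0.2,0],[-0.001,-0.001,0.035,0.2,-0.2,0],[0,0,0.02,0.2,0,0],[0,0,0.005,0,0,0]]]' 0.036;python3 -c "
from h import *
st()
plan([.4205,.2168,.034],-5.7,n=1)"
```

```text
clock: 44.32
eef_pos: [0.4308, 0.2208, 0.0362]
tool_rot: [0.744, 0.668, 0.007, 0.002]
ft_force: [-0.1, 0.4, 0.1]
grip_width: 0.0364
44.33 p [0.4308 0.2208 0.0362] yaw -6.2 tz [ 0.014  0.006 -1.   ] F [-0.1  0.4  0.1] w 0.0364
n 1 dist 0.011 w [ 0.7 -0.4 -0.5]
[-0.0051, -0.0099, 0.0021, 0.74, -0.43, -0.5]
```

```bash
python3 -m jog '[[[-0.004,-0.009,0.002,0.7,-0.4,0],[0,0,0.002,0,0,0],[0,0,0,0,0,0]]]' 0.036;python3 -m jog '[[[0,0,0,0,0,0],[0,0,0,0,0,0],[0,0,0,0,0,0],[0,0,0,0,0,0]]]' 0.0;python3 -c "
from h import *
st()"
```

```text
clock: 44.7
eef_pos: [0.4235, 0.2182, 0.0335]
tool_rot: [0.745, 0.668, 0.002, 0.0]
ft_force: [-0.2, 0.2, -0.3]
grip_width: 0.0362
clock: 45.2
eef_pos: [0.4228, 0.2187, 0.0344]
tool_rot: [0.744, 0.668, 0.002, 0.0]
ft_force: [-0.6, 0.9, -0.7]
grip_width: 0.0121
45.2 p [0.4228 0.2187 0.0344] yaw -6.18 tz [ 0.003  0.003 -1.   ] F [-0.6  0.9 -0.7] w 0.0121
```

```bash
python3 -m jog '[[[0,0.008,0,0,0,0],[0,0.014,0,-0.5,0,0],[0,0.02,0,-0.8,0,0],[0,0.022,0,-0.8,0,0],[0,0.022,0,-0.8,0,0],[0,0.022,0,-0.8,0,0],[0,0.022,0,-0.8,0,0]]]' 0;python3 -c "
from h import *
st()
plan([.611,.1985,.034],-5.7,n=6)"
```

```text
clock: 46.08
eef_pos: [0.521, 0.2089, 0.0343]
tool_rot: [0.74, 0.672, 0.009, 0.003]
ft_force: [-12.9, 3.1, 10.0]
grip_width: 0.0122
46.08 p [0.521  0.2089 0.0343] yaw -5.53 tz [ 0.017  0.006 -1.   ] F [-12.9   3.1  10. ] w 0.0122
n 6 dist 0.091 w [ 1.  -0.5  0.2]
[-0.0003, 0.0151, 0.0003, 0.16, -0.08, 0.03]
[-0.0003, 0.0151, 0.0003, 0.16, -0.08, 0.03]
[-0.0003, 0.0151, 0.0002, 0.16, -0.08, 0.03]
[-0.0003, 0.0151, 0.0002, 0.16, -0.08, 0.03]
[-0.0003, 0.0151, 0.0001, 0.16, -0.08, 0.03]
[-0.0002, 0.0151, 0.0001, 0.16, -0.08, 0.03]
```

```bash
python3 -m jog '[[[0,0.02,0,-0.3,0,0],[0,0.02,0,-0.3,0,0],[0,0.02,0,-0.3,0,0],[0,0.016,0,-0.3,0,0],[0,0.014,0,-0.2,0,0]]]' 0;python3 -c "
from h import *
st()";python3 -m jog '[[[0,0.012,0,0,0,0],[0,0.01,0,0,0,0]]]' 0;python3 -c "
from h import *
st()"
```

```text
clock: 46.7
eef_pos: [0.5895, 0.2021, 0.0343]
tool_rot: [0.739, 0.674, 0.001, -0.004]
ft_force: [-13.0, 2.3, 10.3]
grip_width: 0.012
46.7 p [0.5895 0.2021 0.0343] yaw -5.29 tz [-0.004  0.008 -1.   ] F [-13.    2.3  10.3] w 0.012
clock: 46.95
eef_pos: [0.6038, 0.2007, 0.0343]
tool_rot: [0.739, 0.674, -0.005, -0.01]
ft_force: [-12.4, 0.9, 9.5]
grip_width: 0.012
46.95 p [0.6038 0.2007 0.0343] yaw -5.25 tz [-0.021  0.009 -1.   ] F [-12.4   0.9   9.5] w 0.012
```

```bash
python3 -m jog '[[[0,0.01,0,0.3,0,0],[0,0.01,0,0.3,0,0]]]' 0;python3 -c "
from h import *
st()";python3 -m jog '[[[0,0.01,0,0.2,0,0],[0,0.008,0,0.2,0,0]]]' 0;python3 -c "
from h import *
st()"
```

```text
clock: 47.2
eef_pos: [0.6118, 0.1999, 0.0343]
tool_rot: [0.738, 0.674, -0.017, -0.023]
ft_force: [-29.4, 3.1, 19.7]
grip_width: 0.0117
47.2 p [0.6118 0.1999 0.0343] yaw -5.17 tz [-0.056  0.012 -0.998] F [-29.4   3.1  19.7] w 0.0117
clock: 47.45
eef_pos: [0.6109, 0.2001, 0.0341]
tool_rot: [0.736, 0.675, -0.033, -0.04]
ft_force: [-19.4, 0.7, 15.4]
grip_width: 0.0121
47.45 p [0.6109 0.2001 0.0341] yaw -4.97 tz [-0.102  0.014 -0.995] F [-19.4   0.7  15.4] w 0.0121
```

At the stop, with travel of about 0.200 m. I'll release, retreat and look.

```bash
python3 -m jog '[[[0,0,0,0,0,0],[0,0,0,0,0,0],[0,0,0,0,0,0],[0,0,-0.03,0,0,0],[0,0,-0.05,0,0,0],[-0.02,-0.06,-0.05,-3,0,0],[-0.06,-0.06,0,-3,0,0],[-0.06,-0.06,0,0,0,0],[-0.06,-0.03,0,0,0,0],[-0.06,0,0,0,0,0],[-0.06,0,0,0,0,0],[0,0,0,0,0,0]]]' 0.036;python3 -c "
from h import *
st()
c=snap('side','side12.png');t=snap('top','top12.png')
a=cv2.resize(cv2.imread('pics/side12.png')[150:350,60:260],(400,400),interpolation=2)
b=cv2.resize(cv2.imread('pics/top12.png')[90:190,100:260],(400,250),interpolation=2)
im=np.zeros((400,800,3),np.uint8);im[:,:400]=a;im[:250,400:]=b
cv2.imwrite('pics/c12.png',im)"
```

```text
clock: 48.95
eef_pos: [0.4349, -0.0774, 0.1586]
tool_rot: [0.738, 0.674, 0.009, 0.008]
ft_force: [-0.6, 0.5, 0.3]
grip_width: 0.0362
48.95 p [ 0.4349 -0.0774  0.1586] yaw -5.17 tz [ 0.023  0.    -1.   ] F [-0.6  0.5  0.3] w 0.0362
```

View pics/c12.png

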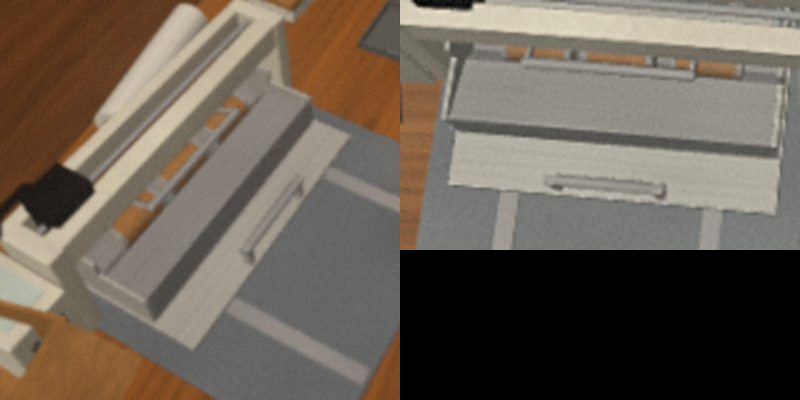

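The bed is home: the handle, (159,161)–(205,166), sits about 2 px deeper than at the start. The bar is down on the three tubes, which still lie in line. Handing in.

```bash
python3 -c "
from h import *
bot.job_done();st()"
```

```text
the job is handed in; nothing more can be done
the job is handed in; nothing more can be done
```

I handed the job in at about 49 s on the robot's clock. All three tubes in the packing tray (two to four were possible) are in the vee, the hold-down is shut on them, and the bed is home under the gantry. The hand-in gives no verdict, so this rests on my own checks.

I drew the bed out to its stop and swung the hold-down right back. I laid each tube on the ramp with the gripper tilted to match the slope, and each one rolled into place. I then shut the hold-down, pressed it from above and slid the bed in. I never gripped or touched the tubes in the vee, and I left the tins, the jar and the look-alikes alone.

**Last checks**
- **Tubes:** before I shut the hold-down, all three were in one line, within 0.1 mm of each other front to back and within about 1.5° of parallel. They sat at about +99, +4 and −97 mm along the row, so there are small gaps between them. The last picture still shows them in line, though the gantry partly hides them.
- **Hold-down:** my press from above met the handle at 110.5 mm, about its shut height. That press peaked at 38 N, harder than I intended.
- **Bed:** the travel came to about 0.200 m, and pushing met the stop at about 29 N.

**What disagreed**
- The tubes measured about 7 mm deeper than my estimate of the vee. The bed had crept in by about 8 mm, probably while I swung the hold-down back, which accounts for it.
- The fingers slipped several millimetres on the hold-down's handle during the swings, so I let it drop the last few degrees.

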